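# Load the inspection carriage and crank it under the microscope

### The arm

A 6-joint arm with a two-finger parallel gripper is mounted at the origin on the work surface. World frame = base frame: x ahead of the robot, y to its left, z up, the work surface at z = 0. Lengths are in m, angles in rad, forces in N, time in s.
With the tool pointing down it reaches from about 0.325 to 0.775 m from the base axis. Payload 9.3 kg.
Tool frame: the origin (TCP) lies at the very end of the fingers, on their centre line; the grasp point (between the pads) lies 19 mm behind it; z points along the fingers, y is the line along which they close (so a half turn about z gives the same grasp; the last joint's range is limited). The gripper opens to 85 mm and grips with 20 to 120 N. Pads are 22 mm wide; open, the fingers measure 114 mm over their backs; the gripper's body (76 mm by 85 mm) begins 54 mm behind the grasp point. The pads swing forward as they close: fully open they stand 13 mm farther back than shut.
Start: joints at [-1.435, 0.259, 0.021, 1.334, 0, 1.418], TCP at [0.157, -0.527, 0.231] pointing down, gripper open.
Joint ranges: [-3.04, 3.04], [-0.91, 1.82], [-1.04, 1.36], [-1.92, 1.95], [-1.52, 1.45], [-3.14, 3.14]. Speed limits (rad/s): [2.22, 2.22, 2.79, 3.14, 3.14, 3.14].

### API

Orientations are given as a rotation vector (axis times angle).
In Python, from bench import ctrl gives the robot as it stands. The module is installed in compiled form; this text tells all that it offers.
- The arm moves only by the tool carry_out, never from a script. Its argument "steps" is a list of rows, each an object with "xyz": the shift along the tool's x, y, z in mm, a list of three; "angular": the turn, a rotation vector about the tool's x, y, z in rad, a list of three. A call has 1 to 20 rows; each row shifts and turns the commanded pose from where the row before left it, along the tool's axes as they then stand; what a row does not reach is not made up. A row lasts 1/8 s, in which the tool goes at most 62.5 mm and 10.7 degrees, less where a joint would pass 70% of its speed; a pose out of reach is approached as far as the arm can. A call with a gripper value outside its range is refused whole. "hand" is the finger opening in mm, from 0 to 85.4, set as the call begins (left out, the last holds). The fingers move at their own pace and stop on an object; the grip force is fixed at half the most. Time passes only in rows, so rows that do not move let the fingers close. It gives the time, the measured TCP pose, the force, the opening and the grip force at its end, in the units of the state.
- ctrl.state(): the state, without advancing time (a new reading comes with each control period).
- ctrl.snapshot(name): name is "side" or "top" or "wrist"; returns the picture (400x640x3 uint8, blue, green, red); there is no depth.
- ctrl.calibration(name): a dict with "fx", "fy", "cx", "cy" (pixels), "xyz" and "orientation" of the camera in the world; the wrist camera has in their place "T_tool_cam" (4x4, takes a point from camera to tool coordinates, whose origin is the TCP and whose axes are the flange's). Camera axes: x right, y down, z forward; pixel columns grow to the right and rows downward; lengths in m; the calibration is good to about 2 mm. The wrist camera is an equidistant fisheye: a pixel r from the principal point sees the ray r / f radians off the axis. A picture is of the moment at which its call begins: read the wrist's pose just before it. calibration takes no time and is no camera call.
- ctrl.sign_off(): hands the job in; it is judged then, once.
Trained networks look in the newest picture that a camera, given by its name, has taken for a name from the list of things; names that differ only in an ending like _2 or _b are one class to them, and where a whole thing is asked for, a point or a joint stands for the part that bears it (a point fixed in the world has none). Each returns a list of dicts, best first, with "p" (0 to 1); they miss things now and then, are a little off and sometimes report something else, mostly with a low value. They report only what shows in the picture. A call takes as long as a camera call. They do not tell look-alikes from the thing itself.
- ctrl.recognise(camera, target): "box" ([left, top, width, height] in pixels, round what is visible of it).
The state is a dict: "clock": time; "joints": joint angles; "joint_velocities": joint speeds; "joint_efforts": joint torques, N m; "ee_pos": TCP position; "ee_rot": TCP orientation; "contact_force": force on the tool from outside, world axes, zero at the start; "moment": the same for the moment, N m; "gripper_width": finger opening in m; "grip_force": force on a finger pad.
Only numpy, scipy, OpenCV 4.12 (cv2) and the standard library are available. Lean on these libraries where they do the work, as an engineer would, in place of code of your own. Each camera call takes 0.05 s, during which the arm holds its last target. There are 200 camera calls.

### The job

Pull the sample tray all the way out of its cabinet by lowering the pull hook into the finger hole of the tray's tab, then stand every sample block from the tray upright and flat on the floor of the inspection carriage. Only when they are all loaded, swing the handwheel's folding handle up until it stands fully upright and, with it upright, crank the carriage to its end stop under the microscope. Then fold the handle down flat again; leave the tray pushed fully home, the hook back lying on its rest, and the other things on the bench undisturbed.

Things in the scene. Friction and masses are not known exactly. Their poses are not given: they have to be found in the camera images.
- stand: Fixed black inspection stand; origin on the bench under the carriage's loading position; carriage travels along its +y. Slab 200 mm (x) by 440 mm (y -100 to 340), 15 mm high. Grey gearbox with the handwheel on top: 90 x 100 mm, 55 mm high, centred at y -170.
- lens (a point): Lowest point of the microscope, a black tube of 88 mm diameter 253 mm above the bench, over x 0, y 160 mm of the stand (head 490 mm high; 32 mm column at x 0, y 305 mm). Blocks can be reached from above only with the carriage at its loading position.
- carriage_floor (a point): Centre of the upper face of the carriage floor, 45 mm above the bench; axes as the stand's; moves with the carriage. The carriage is an open square aluminium tray, inside 160 x 160 mm, with a rim 10 mm above its floor (5 mm thick). All blocks fit side by side.
- carriage (a joint): Travel of the carriage along the stand's +y, m: 0 at the loading position (start), 0.16 against the end stop under the microscope. Driven only by the handwheel, 80 mm a turn; stays where it is left.
- wheel_hub (a point): Centre of the handwheel's upper face, 75 mm above the bench. The handwheel is a dark steel disc, 140 mm diameter, 12 mm thick, turning about the vertical. Turning it takes about 0.1 to 0.15 N m.
- wheel (a joint): Angle of the handwheel, rad: 0 at start, growing clockwise seen from above, 12.57 (two turns) at the end stop.
- handle_hinge (a point): Hinge of the folding handle, on the wheel, 55 mm from the wheel's axis and 14 mm above its upper face (89 mm above the bench). The hinge axis is level and tangential to the wheel.
- handle_grip (a point): Point on the handle's axis 65 mm from the hinge. The handle is a grey round sleeve of 20 mm diameter, reaching from 15 to 95 mm from the hinge, that spins freely about its own length. Folded, it lies level across the wheel, from the hinge over the hub, 4 mm of air under it.
- handle (a joint): Folding angle of the handle, rad: 0 folded flat, 1.571 upright (end stop). It stays where it is left (stiff hinge, 0.15 N m: 2.5 N at the grip point).
- cabinet: Fixed white cabinet 190 mm deep (x) by 270 mm wide, 92 mm high; origin on the bench under its centre; the open front faces its -x. One grey tray slides out of it to -x.
- tray_hole (a point): Centre of the finger hole at the tab's upper face, 40 mm above the bench; axes as the cabinet's; moves with the tray. The level steel tab (44 mm in x, 56 wide, 6 thick, free below) juts from the tray's front board; its vertical hole is 24 x 24 mm square. Tab's front edge: 22 mm to -x of the centre; front board's outer face: 22 mm to +x, its top also 40 mm above the bench.
- tray (a joint): How far the tray is pulled out, m: about 0 home, 0.11 fully out at its stop. Sliding takes about 2 N; it stays where it is left. Tray floor 18 mm above the bench, side walls 12 mm above that.
- hook: Loose pull hook: black handle 90 mm long (x), 20 mm wide, 32 mm high; origin at the centre of the handle's underside. From its +x end a steel rod of 8 mm diameter runs on to x = 65 mm and there turns straight down to 44 mm below the handle's underside. 120 g. At start it lies on its rest.
- hook_tip (a point): Lowest point of the hook's downward prong (x 65, y 0, z -44 mm in the hook's frame).
- rest_seat (a point): Centre of the top of the hook's fixed rest, 75 mm above the bench; top 80 mm (x) by 44 mm with 4 mm lips along its two long sides, 36 mm apart. At the start the hook's origin lies here with the same axes, its prong hanging free past the +x end.
- housing: Bystander: open white plastic housing 75 x 75 x 45 mm, origin under its centre.
- bottle: Bystander: clear bottle 56 mm diameter, 130 mm high, origin under its centre.
- driver: Bystander: screwdriver 170 mm long lying on the mat.
- block1: Loose sample block (absent in some runs): aluminium foot 60 x 60 x 10 mm with an upright white round sleeve of 24 mm diameter on its centre, top 60 mm above the underside; origin at the centre of the underside. 100 to 160 g. Starts standing in the tray, behind the front board.
- block2: Loose sample block (absent in some runs): aluminium foot 60 x 60 x 10 mm with an upright white round sleeve of 24 mm diameter on its centre, top 60 mm above the underside; origin at the centre of the underside. 100 to 160 g. Starts standing in the tray, behind the front board.
- block3: Loose sample block (absent in some runs): aluminium foot 60 x 60 x 10 mm with an upright white round sleeve of 24 mm diameter on its centre, top 60 mm above the underside; origin at the centre of the underside. 100 to 160 g. Starts standing in the tray, behind the front board.
Not all that is in view belongs to the job. What is shaped like the hook but brown or yellow is not meant.

How it is judged:
On the way, in this order (a step that is already met when the one before it is completed fails the run):
1. the tray is drawn fully out with the hook's prong in its finger hole (value of joint tray above 0.1 m and horizontal distance between hook_tip and tray_hole below 0.02 m and z of hook_tip in the frame of tray_hole below -0.002 m), for 0.1 s.
2. every block stands released on the carriage floor, carriage at its loading position (x of block1 in the frame of carriage_floor between -0.06 and 0.06 m and y of block1 in the frame of carriage_floor between -0.06 and 0.06 m and z of block1 in the frame of carriage_floor between -0.006 and 0.006 m and angle between each of block1, block2, block3's own z axis and vertical below 0.12 rad and x of block2 in the frame of carriage_floor between -0.06 and 0.06 m and y of block2 in the frame of carriage_floor between -0.06 and 0.06 m and z of block2 in the frame of carriage_floor between -0.006 and 0.006 m and x of block3 in the frame of carriage_floor between -0.06 and 0.06 m and y of block3 in the frame of carriage_floor between -0.06 and 0.06 m and z of block3 in the frame of carriage_floor between -0.006 and 0.006 m and contact force between the fingers and block1 below 0.2 N and contact force between the fingers and block2 below 0.2 N and contact force between the fingers and block3 below 0.2 N and value of joint carriage below 0.02 m), for 0.2 s.
3. the handle is swung upright before the carriage is moved (value of joint handle above 1.35 rad and value of joint carriage below 0.02 m), for 0.1 s.
4. the carriage is cranked to its end stop with the handle upright (value of joint carriage above 0.153 m and value of joint handle above 1.1 rad), for 0.2 s.
At the end, for the whole second after the job is handed in: Blocks upright (0.12 rad) and flat on the carriage floor inside its rim; carriage within 8 mm of its end stop; handle folded below 0.2 rad; tray within 10 mm of home; hook level on its rest, origin within 22 mm of the seat; all at rest (x of block1 in the frame of carriage_floor between -0.06 and 0.06 m and y of block1 in the frame of carriage_floor between -0.06 and 0.06 m and z of block1 in the frame of carriage_floor between -0.006 and 0.006 m and angle between each of block1, block2, block3's own z axis and vertical below 0.12 rad and x of block2 in the frame of carriage_floor between -0.06 and 0.06 m and y of block2 in the frame of carriage_floor between -0.06 and 0.06 m and z of block2 in the frame of carriage_floor between -0.006 and 0.006 m and x of block3 in the frame of carriage_floor between -0.06 and 0.06 m and y of block3 in the frame of carriage_floor between -0.06 and 0.06 m and z of block3 in the frame of carriage_floor between -0.006 and 0.006 m and value of joint carriage above 0.152 m and value of joint handle below 0.2 rad and value of joint tray below 0.01 m and distance between hook and rest_seat below 0.022 m and angle between hook's own z axis and vertical below 0.15 rad and linear speed of each of hook, block1, block2, block3 below 0.02 m/s); the robot touches nothing.
It fails at once if the open housing, the bottle or the screwdriver on the bench is moved more than 30 mm (distance of any of housing, bottle, driver from where it was at the start of the episode above 0.03 m).
It fails at once if the tray is drawn out with the fingers instead of the hook (value of joint tray between 0.02 and 0.1 m and velocity of joint tray above 0.05 m/s and contact force between the fingers and tray above 1 N).
Of block1, block2, block3 only 1 to 3 are there at a start; the rules pass over those that are not, and their reading is None.
At some moment in a run one of block1, block2, block3 may be knocked a few centimetres aside while the robot is not near it.
It also fails if it takes over 210 s, if anything falls off the work surface, if the arm or the gripper's body presses on something with over 40 N, if the wrist force passes 120 N, or if a joint passes its speed limit or range.

## Working session

There is one attempt and no reset: what is moved stays moved. The work goes in short steps, Python scripts to look and compute and a tool call to move; the robot and the scene stay as the last step left them, time stands still between calls to the robot, and variables do not carry over. Pictures are saved under pics/ and viewed, at most 14 in all, crops included, and the job is handed in when it is done.

Besides the shell and the picture viewer there is one more tool, called after ">>>" as name(argument=value, ...) on one line, values as JSON. carry_out: Moves the arm, as the interface text tells. Its arguments: {"type":"object","properties":{"steps":{"type":"array"},"hand":{"type":"number"}},"required":["steps"]}

```bash
mkdir -p pics
python3 - <<'E'
from bench import ctrl
import cv2
for n in ("side","top"):
    im=ctrl.snapshot(n); cv2.imwrite(f"pics/{n}0.png",im)
    c=ctrl.calibration(n); print(n,c)
    for t in ["stand","carriage_floor","wheel_hub","handle_grip","cabinet","tray_hole","hook","rest_seat","housing","bottle","driver","block1"]:
        try: print(t,[(round(d["p"],2),[round(v) for v in d["box"]]) for d in ctrl.recognise(n,t)[:4]])
        except Exception as e: print(t,e)
print(ctrl.calibration("wrist")); print(ctrl.state())
E
```

```text
side {'fx': 432.9979110297603, 'fy': 432.9979110297603, 'cx': 317.8416161443262, 'cy': 193.0855450147329, 'xyz': array([0.08724663, 0.80568271, 1.07093691]), 'orientation': array([-0.60085483,  2.66828096, -1.11925126])}
stand [(0.8, [182, 190, 130, 210]), (0.68, [312, 161, 20, 14]), (0.34, [254, 185, 27, 28])]
carriage_floor [(0.57, [240, 245, 65, 64])]
wheel_hub [(0.78, [266, 201, 41, 44])]
handle_grip [(0.59, [270, 212, 34, 12])]
cabinet [(0.83, [268, 121, 86, 72])]
tray_hole [(0.67, [305, 153, 52, 39])]
hook [(0.8, [164, 270, 26, 39]), (0.65, [251, 181, 26, 16])]
rest_seat [(0.87, [254, 185, 26, 30]), (0.43, [231, 193, 28, 12])]
housing [(0.73, [300, 151, 55, 42]), (0.55, [234, 190, 5, 5])]
bottle [(0.6, [208, 230, 13, 27]), (0.37, [304, 153, 50, 42])]
driver [(0.79, [345, 232, 19, 41])]
block1 [(0.51, [313, 162, 19, 13]), (0.41, [324, 153, 19, 12]), (0.41, [302, 172, 15, 12]), (0.21, [303, 152, 52, 42])]
top {'fx': 474.362743195462, 'fy': 474.362743195462, 'cx': 328.220015872884, 'cy': 197.32437736655802, 'xyz': array([ 0.3967828 , -0.00404869,  1.53515355]), 'orientation': arra
[... 1123 characters left out ...]
])}
{'clock': 1.3, 'joints': array([-1.43461303e+00,  2.58602847e-01,  2.15233259e-02,  1.33372365e+00,
        1.33480520e-05,  1.41820500e+00]), 'joint_velocities': array([ 0.00048786,  0.00110763,  0.00016944, -0.00019514,  0.00034329,
        0.00164062]), 'joint_efforts': array([ 9.86762893e-05, -5.55384207e+01,  3.44719827e+01,  1.97199333e-03,
       -2.17989768e-04, -1.30363645e-05]), 'ee_pos': array([ 0.15663157, -0.52722451,  0.23128637]), 'ee_rot': array([-3.10889536e+00, -4.52030684e-01, -2.10545494e-05]), 'contact_force': array([-0.31265162,  0.4645624 ,  0.06859848]), 'moment': array([0.00905535, 0.03260745, 0.00013394]), 'grip_force': 0.0, 'gripper_width': 0.08515678234780229}
```

Run:
```python
import cv2
a=cv2.imread("pics/top0.png"); cv2.imwrite("pics/top0c.png",cv2.resize(a[90:320,80:480],None,fx=2,fy=2,interpolation=cv2.INTER_CUBIC))
a=cv2.imread("pics/side0.png"); cv2.imwrite("pics/side0c.png",cv2.resize(a[110:320,150:380],None,fx=2.8,fy=2.8,interpolation=cv2.INTER_CUBIC))
```

```text
(no output)
```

View pics/top0c.png

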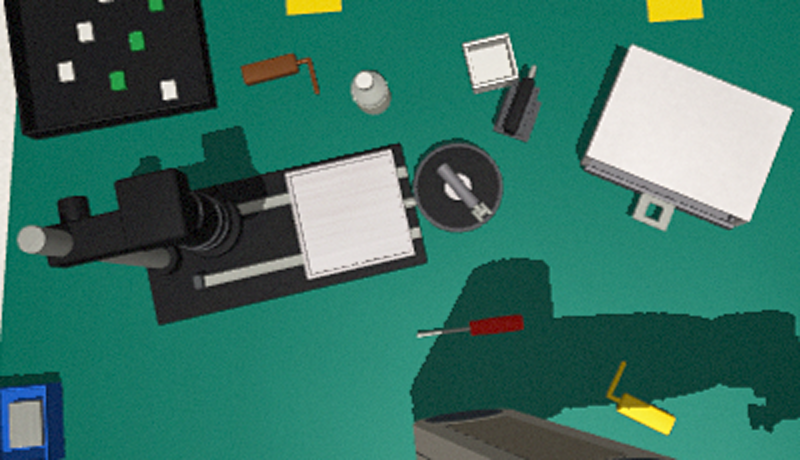

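View pics/side0c.png

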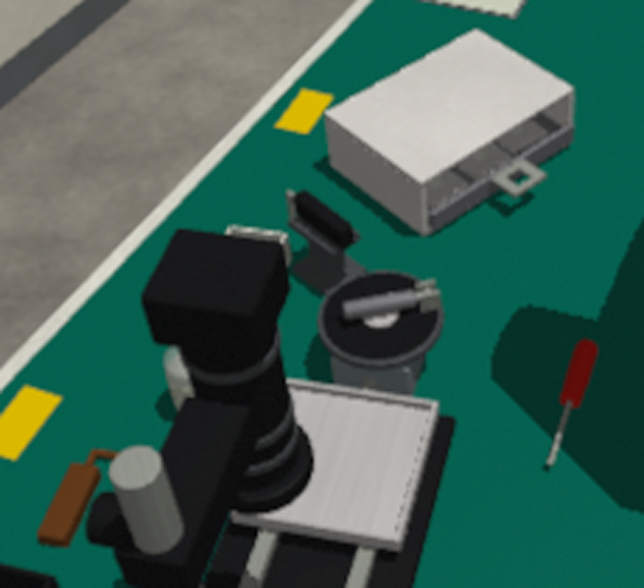

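The top view shows the stand with its column to the left (carriage at crop 350,213), the wheel at (459,187) with its handle folded across it, and the hinge at lower right (485,212). The cabinet is at right, tab hole at (655,211). The black hook lies on its rest at (518,105), prong pointing up and right. The brown hook (270,70) and yellow hook (645,410) are decoys. The side view agrees, with the hole at (518,176).

```bash
cat > h.py <<'E'
import numpy as np, cv2
from scipy.spatial.transform import Rotation as R
from bench import ctrl
def ray(cam,uv,st=None):
    c=ctrl.calibration(cam); u=(uv[0]-c["cx"])/c["fx"]; v=(uv[1]-c["cy"])/c["fy"]
    if cam!="wrist":
        d=R.from_rotvec(c["orientation"]).apply([u,v,1]); o=np.array(c["xyz"])
    else:
        th=np.hypot(u,v); s=np.sin(th)/th if th>1e-9 else 1
        T=c["T_tool_cam"]; Rt=R.from_rotvec(st["ee_rot"])
        d=Rt.apply(T[:3,:3]@[u*s,v*s,np.cos(th)]); o=np.array(st["ee_pos"])+Rt.apply(T[:3,3])
    return o,d/np.linalg.norm(d)
def plane(cam,uv,z,st=None):
    o,d=ray(cam,uv,st); return o+d*(z-o[2])/d[2]
def tri(rays):
    A=sum(np.eye(3)-np.outer(d,d) for o,d in rays); b=sum((np.eye(3)-np.outer(d,d))@o for o,d in rays)
    p=np.linalg.solve(A,b); return p,[np.linalg.norm(np.cross(p-o,d)) for o,d in rays]
def project(p,st):
    c=ctrl.calibration("wrist");T=c["T_tool_cam"]
    q=R.from_rotvec(st["ee_rot"]).inv().apply(np.array(p)-st["ee_pos"]); q=T[:3,:3].T@(q-T[:3,3])
    th=np.arctan2(np.hypot(q[0],q[1]),q[2]); k=th/max(np.hypot(q[0],q[1]),1e-9)
    return np.array([c["cx"]+c["fx"]*k*q[0],c["cy"]+c["fy"]*k*q[1]])
def delta(xyz,yaw,st=None,tilt=None):
    """tool-frame shift (mm) and rotvec to go to a tool-down pose whose tool y points along world yaw (or half turn)"""
    st=st or ctrl.state(); R0=R.from_rotvec(st["ee_rot"]); best=None
    for k in (0,np.pi):
        y=np.array([np.cos(yaw+k),np.sin(yaw+k),0]); z=np.array([0,0,-1.]); x=np.cross(y,z)
        Rn=R.from_matrix(np.c_[x,y,z]); rv=(R0.inv()*Rn).as_rotvec()
        if best is None or np.linalg.norm(rv)<np.linalg.norm(best): best=rv
    return R0.inv().apply(np.array(xyz)-st["ee_pos"])*1e3,best
E
python3 - <<'E'
from h import *
np.set_printoptions(precision=4,suppress=True)
t=lambda p:(80+p[0]/2-.25,90+p[1]/2-.25); s=lambda p:(150+p[0]/2.8-.3,110+p[1]/2.8-.3)
for n,a,b in [("hole",(655,211),(518,176)),("hub",(459,187),(380,318)),("hinge",(483,211),(430,294)),("handle end",(442,168),(347,312)),("hook end -x",(514,134),(347,240)),("hook end+x",(526,78),(302,200))]:
    p,e=tri([ray("top",t(a)),ray("side",s(b))]); print(n,p,np.array(e))
for n,z,L in [("cabinet",.092,[(632,45),(792,108),(745,222),(585,160)]),("carriage",.055,[(287,172),(391,148),(415,256),(307,278)]),("slab",.015,[(401,144),(426,263),(160,324)]),("hook",.1,[(514,134),(533,70)]),("bottle,top",.13,[(363,78)]),("housing",.045,[(463,43),(510,34),(519,78),(474,90)]),("driver",.01,[(418,334),(523,322)]),("lenscol",.253,[(215,225)])]:
    for q in L: print(n,plane("top",t(q),z)[:2])
E
```

```text
hole [ 0.5511 -0.2623  0.0378] [0.0004 0.0004]
hub [0.5798 0.0486 0.0675] [0.0003 0.0003]
hinge [0.5391 0.0094 0.0871] [0.0018 0.0018]
handle end [0.6053 0.0742 0.0914] [0.0002 0.0002]
hook end -x [ 0.6654 -0.0344  0.0788] [0.0029 0.0029]
hook end+x [ 0.7441 -0.0539  0.0964] [0.0036 0.0036]
cabinet [ 0.8041 -0.2167]
cabinet [ 0.7094 -0.465 ]
cabinet [ 0.5309 -0.3909]
cabinet [ 0.622  -0.1452]
carriage [0.5997 0.3196]
carriage [0.641  0.1574]
carriage [0.4714 0.1151]
carriage [0.4341 0.2821]
slab [0.6544 0.1458]
slab [0.4625 0.1004]
slab [0.3579 0.5202]
hook [ 0.6589 -0.0352]
hook [ 0.7594 -0.0628]
bottle,top [0.7344 0.1944]
housing [0.8152 0.0479]
housing [ 0.8315 -0.0273]
housing [ 0.7598 -0.0429]
housing [0.7389 0.0287]
driver [0.3493 0.1107]
driver [ 0.3714 -0.0565]
lenscol [0.4984 0.3708]
```

Run:
```python
from h import *
np.set_printoptions(precision=4,suppress=True)
print(R.from_rotvec(ctrl.state()["ee_rot"]).as_matrix())
for k in (0,np.pi):
  print(delta([0.66,-0.05,0.24],-0.268+np.pi/2))
```

```text
[[ 0.9586  0.2848  0.    ]
 [ 0.2848 -0.9586  0.    ]
 [ 0.     -0.     -1.    ]]
(array([ 618.4288, -314.1162,   -8.7033]), array([-0.    , -0.    ,  0.5568]))
(array([ 618.4288, -314.1162,   -8.7033]), array([-0.    , -0.    ,  0.5568]))
```

>>> carry_out(steps=[{"xyz": [51.5,-26,0],"angular": [0,0,0]},{"xyz": [51.5,-26,0],"angular": [0,0,0]},{"xyz": [51.5,-26,0],"angular": [0,0,0]},{"xyz": [51.5,-26,0],"angular": [0,0,0]},{"xyz": [51.5,-26,0],"angular": [0,0,0]},{"xyz": [51.5,-26,0],"angular": [0,0,0]},{"xyz": [51.5,-26,0],"angular": [0,0,0]},{"xyz": [51.5,-26,0],"angular": [0,0,0]},{"xyz": [51.5,-26,0],"angular": [0,0,0]},{"xyz": [51.5,-26,0],"angular": [0,0,0]},{"xyz": [51.5,-26,0],"angular": [0,0,0]},{"xyz": [51.5,-26,0],"angular": [0,0,0]},{"xyz": [0,0,0],"angular": [0,0,0.14]},{"xyz": [0,0,0],"angular": [0,0,0.14]},{"xyz": [0,0,0],"angular": [0,0,0.14]},{"xyz": [0,0,0],"angular": [0,0,0.14]},{"xyz": [0,0,0],"angular": [0,0,0]}], hand=60)

```text
clock: 3.42
ee_pos: [0.6558, -0.0705, 0.2312]
ee_rot: [-3.106, 0.373, -0.002]
contact_force: [-0.3, 0.2, -0.3]
gripper_width: 0.0603
grip_force: 0.0
```

Run:
```python
from h import *
np.set_printoptions(precision=4,suppress=True)
s=ctrl.state(); im=ctrl.snapshot("wrist"); cv2.imwrite("pics/w1.png",im)
print(s["ee_pos"],R.from_rotvec(s["ee_rot"]).as_matrix()[:,1],s["gripper_width"])
for t in ("hook","hook_tip","rest_seat","handle_grip","handle_hinge","wheel_hub","tray_hole"):
    print(t,[(round(d["p"],2),[round(v) for v in d["box"]]) for d in ctrl.recognise("wrist",t)[:3]])
import pickle; pickle.dump(s,open("s1.pkl","wb"))
```

```text
[ 0.6558 -0.0705  0.2312] [-0.2367 -0.9715 -0.0138] 0.060299123544162496
hook [(0.93, [258, 71, 38, 124]), (0.82, [33, 147, 46, 42]), (0.46, [436, 357, 12, 17])]
hook_tip [(0.79, [28, 145, 52, 40]), (0.63, [262, 70, 31, 122])]
rest_seat [(0.59, [257, 98, 60, 84])]
handle_grip [(0.93, [199, 253, 85, 53])]
handle_hinge [(0.93, [198, 253, 82, 52])]
wheel_hub [(0.57, [195, 251, 83, 53]), (0.56, [180, 208, 116, 105])]
tray_hole [(0.64, [460, 205, 44, 32])]
```

View pics/w1.png

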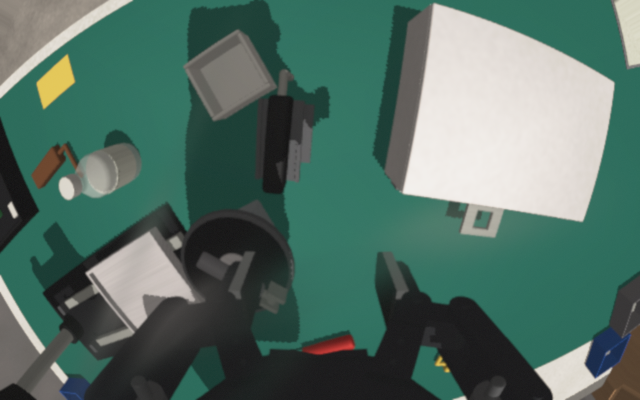

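The wrist view shows the black hook at (275,145), its near end at (272,190) and rod end at (285,72). The hole is at (481,220), and the wheel with its handle is at (240,265).

Run:
```python
from h import *; import pickle
np.set_printoptions(precision=4,suppress=True)
s=pickle.load(open("s1.pkl","rb")); n=ctrl.state(); print(n["ee_pos"],n["ee_rot"])
im=cv2.imread("pics/w1.png"); cv2.imwrite("pics/w1c.png",cv2.resize(im[60:240,180:520],None,fx=2.3,fy=2.3,interpolation=cv2.INTER_CUBIC))
for nm,uv,z in [("hook near top",(270,190),.107),("hook far top",(283,97),.107),("rod end",(286,72),.099),("hole",(481,220),.04),("hub",(236,263),.075),("cab corner",(401,192),.092),("cab corner far",(433,4),.092),("cab corner right",(583,221),.092)]:
    print(nm,plane("wrist",uv,z,s))
o=tri([ray("wrist",(481,220),s),ray("top",(407.25,195.25)),ray("side",(334.7,172.6))]);print(o)
```

```text
[ 0.656  -0.0692  0.2313] [-3.1057  0.3707 -0.0023]
hook near top [ 0.6691 -0.0273  0.107 ]
hook far top [ 0.746  -0.0604  0.107 ]
rod end [ 0.7671 -0.0674  0.099 ]
hole [ 0.5528 -0.2567  0.04  ]
hub [0.5869 0.0449 0.075 ]
cab corner [ 0.6339 -0.146   0.092 ]
cab corner far [ 0.8058 -0.2144  0.092 ]
cab corner right [ 0.5355 -0.3967  0.092 ]
(array([ 0.5509, -0.2608,  0.0375]), [np.float64(0.002543729420391874), np.float64(0.0016849581190450313), np.float64(0.0010704350996161836)])
```

View pics/w1c.png

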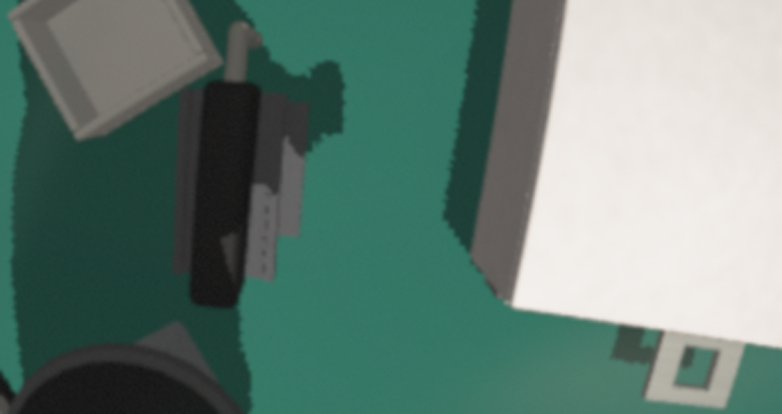

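Run:
```python
from h import *
np.set_printoptions(precision=4,suppress=True)
print(delta([0.705,-0.045,0.2],-0.31+np.pi/2))
```

```text
(array([ 41.941 , -34.6266,  31.7723]), array([-0.0139,  0.0007,  0.0724]))
```

>>> carry_out(steps=[{"xyz": [42,-34.5,32],"angular": [0,0,0]},{"xyz": [0,0,0],"angular": [-0.014,0.001,0.072]},{"xyz": [0,0,0],"angular": [0,0,0]},{"xyz": [0,0,0],"angular": [0,0,0]}])

```text
clock: 4.32
ee_pos: [0.6965, -0.0792, 0.2012]
ee_rot: [-3.092, 0.378, -0.006]
contact_force: [0.1, -0.3, 0.3]
gripper_width: 0.0601
grip_force: 0.0
```

```bash
cat >> h.py <<'E'
def look(name,ts=(),crop=None,f=1):
    import pickle
    s=ctrl.state(); im=ctrl.snapshot("wrist"); pickle.dump(s,open(f"{name}.pkl","wb")); cv2.imwrite(f"pics/{name}_raw.png",im)
    if crop: x,y,w,h=crop; im=im[y:y+h,x:x+w]
    cv2.imwrite(f"pics/{name}.png",cv2.resize(im,None,fx=f,fy=f,interpolation=cv2.INTER_CUBIC))
    print(s["clock"],s["ee_pos"],s["ee_rot"],s["gripper_width"])
    for t in ts: print(t,[(round(d["p"],2),[round(v) for v in d["box"]]) for d in ctrl.recognise("wrist",t)[:4]])
    return s
def load(name):
    import pickle; return pickle.load(open(f"{name}.pkl","rb"))
E
python3 -c "
from h import *
look('w2',['hook','rest_seat'],(200,60,240,200),3)"
```

```text
4.325 [ 0.69645096 -0.07924303  0.20121024] [-3.09211735  0.37785831 -0.00580374] 0.060115435057922904
hook [(0.86, [28, 181, 47, 36]), (0.69, [438, 372, 29, 28]), (0.66, [261, 112, 35, 139])]
rest_seat [(0.62, [257, 140, 64, 92])]
```

View pics/w2.png

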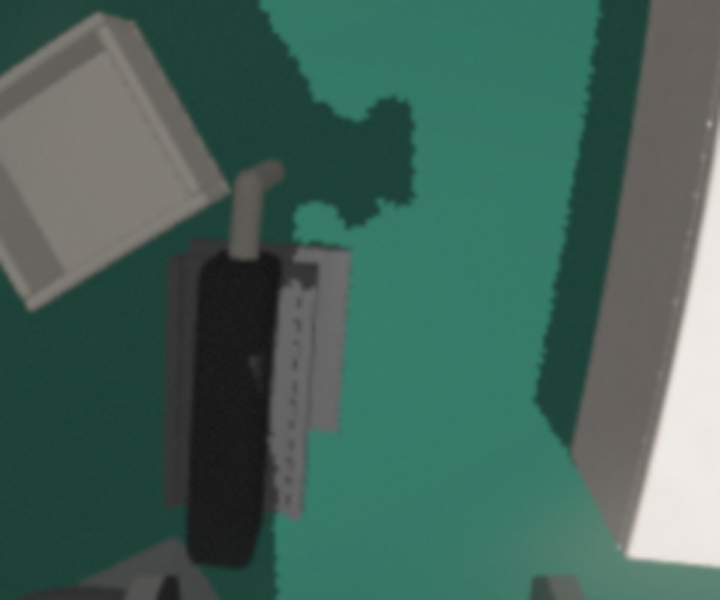

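Run:
```python
from h import *
np.set_printoptions(precision=4,suppress=True)
s=ctrl.state();print(s["joints"],s["joint_efforts"]);print(R.from_rotvec(s["ee_rot"]).as_matrix())
```

```text
[-0.2436  0.5324  0.3743  1.4121  0.0267  3.1406] [ -0.2091 -76.3184  34.7637  -0.006    0.0896   0.0003]
[[ 0.9707 -0.2401  0.007 ]
 [-0.2402 -0.9704  0.0258]
 [ 0.0006 -0.0267 -0.9996]]
```

The picture shows the hook's handle from crop (240,255) to (222,565), with the prong bend at (255,180). The finger tips are at the bottom edge. Joint 6 is at its limit, so I turn the tool about half a turn the other way.

>>> carry_out(steps=[{"xyz": [-20,0,-20],"angular": [0,0,0]},{"xyz": [0,0,0],"angular": [0,0,-0.18]},{"xyz": [0,0,0],"angular": [0,0,-0.18]},{"xyz": [0,0,0],"angular": [0,0,-0.18]},{"xyz": [0,0,0],"angular": [0,0,-0.18]},{"xyz": [0,0,0],"angular": [0,0,-0.18]},{"xyz": [0,0,0],"angular": [0,0,-0.18]},{"xyz": [0,0,0],"angular": [0,0,-0.18]},{"xyz": [0,0,0],"angular": [0,0,-0.18]},{"xyz": [0,0,0],"angular": [0,0,-0.18]},{"xyz": [0,0,0],"angular": [0,0,-0.18]},{"xyz": [0,0,0],"angular": [0,0,-0.18]},{"xyz": [0,0,0],"angular": [0,0,-0.18]},{"xyz": [0,0,0],"angular": [0,0,-0.18]},{"xyz": [0,0,0],"angular": [0,0,-0.18]},{"xyz": [0,0,0],"angular": [0,0,-0.18]},{"xyz": [0,0,0],"angular": [0,0,-0.18]},{"xyz": [0,0,0],"angular": [0,0,-0.18]},{"xyz": [0,0,0],"angular": [0,0,0]}])

```text
clock: 6.85
ee_pos: [0.677, -0.0745, 0.2207]
ee_rot: [0.508, 3.098, 0.042]
contact_force: [-0.3, 0.6, 0.2]
gripper_width: 0.0601
grip_force: 0.0
```

Run:
```python
from h import *
np.set_printoptions(precision=4,suppress=True)
print(ctrl.state()["ee_pos"],delta([0.69,-0.045,0.22],-0.31+np.pi/2))
s=load("w2")
f=lambda p:(200+p[0]/3-.33,60+p[1]/3-.33)
L=[("far top",(240,258),.107),("near top",(221,563),.107),("bend top",(252,178),.099)]
for n,p,z in L: print(n,plane("wrist",f(p),z,s))
print(tri([ray("wrist",f((221,563)),s),ray("wrist",(273.5,191.7),load("s1")),ray("top",(337,157))]))
print(tri([ray("wrist",f((240,258)),s),ray("wrist",(281,96),load("s1"))]))
```

```text
[ 0.677  -0.0745  0.2207] (array([-2.8614, 32.0927,  1.5294]), array([ 0.0266, -0.0021, -0.0153]))
far top [ 0.7492 -0.0591  0.107 ]
near top [ 0.6662 -0.0291  0.107 ]
bend top [ 0.7681 -0.0664  0.099 ]
(array([ 0.6615, -0.0302,  0.0996]), [np.float64(0.0035625963221049173), np.float64(0.003145672455118397), np.float64(0.006656045742506135)])
(array([ 0.7467, -0.0555,  0.0864]), [np.float64(0.00023775497604265085), np.float64(0.00023775497604256853)])
```

>>> carry_out(steps=[{"xyz": [-5,32,10],"angular": [0,0,0]},{"xyz": [0,0,0],"angular": [0.027,-0.002,0.015]},{"xyz": [0,0,0],"angular": [0,0,0]},{"xyz": [0,0,0],"angular": [0,0,0]}])

```text
clock: 7.35
ee_pos: [0.692, -0.0463, 0.2113]
ee_rot: [-0.532, -3.095, 0.001]
contact_force: [0.8, 0.5, 0.9]
gripper_width: 0.06
grip_force: 0.0
```

```bash
python3 -c "
from h import *
look('w3',['hook','rest_seat','tray_hole'])"
```

```text
7.35 [ 0.69197829 -0.04625738  0.21132855] [-5.32477378e-01 -3.09528253e+00  5.23826895e-04] 0.06002575700795551
hook [(0.92, [554, 123, 59, 42]), (0.73, [315, 150, 28, 123])]
rest_seat [(0.89, [303, 152, 52, 90])]
tray_hole [(0.58, [48, 111, 163, 58])]
```

View pics/w3.png

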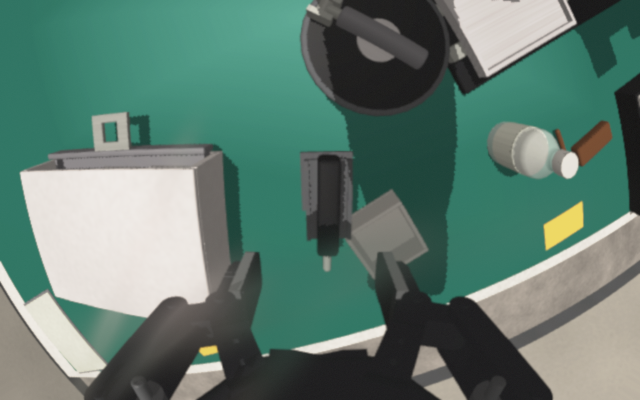

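Here the hook runs from (329,155) to (327,255). The hole is at (110,130), the hub at (381,40), and the housing is beside the prong at (388,233).

Run:
```python
from h import *
np.set_printoptions(precision=4,suppress=True)
s=load("w3");s2=load("w2");s1=load("s1"); f=lambda p:(200+p[0]/3-.33,60+p[1]/3-.33)
for n,p,z in [("near",(329,155),.107),("far",(327,255),.107),("hole",(110,130),.04),("hub",(381,40),.075),("hfree",(418,58),.103),("housing corner",(428,246),.045)]: print(n,plane("wrist",p,z,s))
print("far",tri([ray("wrist",(327,255),s),ray("wrist",f((240,258)),s2)]))
print("near",tri([ray("wrist",(329,155),s),ray("wrist",f((221,563)),s2)]))
print("hole",tri([ray("wrist",(110,130),s),ray("wrist",(481,220),s1),ray("top",(407.25,195.25)),ray("side",(334.7,172.6))]))
print("hub",tri([ray("wrist",(381,40),s),ray("top",(309.2,183.2)),ray("side",(285.4,223.3))]))
```

```text
near [ 0.66   -0.0256  0.107 ]
far [ 0.7453 -0.0567  0.107 ]
hole [ 0.5504 -0.2566  0.04  ]
hub [0.5813 0.0519 0.075 ]
hfree [0.6068 0.0699 0.103 ]
housing corner [0.8097 0.048  0.045 ]
far (array([ 0.7486, -0.0579,  0.1008]), [np.float64(0.00019670843433002426), np.float64(0.000196708434330039)])
near (array([ 0.6617, -0.026 ,  0.0974]), [np.float64(0.00012753103571245064), np.float64(0.00012753103571236295)])
hole (array([ 0.5503, -0.2598,  0.038 ]), [np.float64(0.0014039931393390924), np.float64(0.0024552936218830337), np.float64(0.002620376612013858), np.float64(0.0014704123183662636)])
hub (array([0.5797, 0.0507, 0.0703]), [np.float64(0.002595273740714856), np.float64(0.002231217311661), np.float64(0.0008803052993770303)])
```

Run:
```python
from h import *
np.set_printoptions(precision=4,suppress=True)
print(delta([0.705,-0.0425,0.084],-0.35+np.pi/2))
```

```text
(array([-11.1154,   8.013 , 127.121 ]), array([-0.0005, -0.001 ,  0.0096]))
```

>>> carry_out(steps=[{"xyz": [-11,8,40],"angular": [0,0,0.01]},{"xyz": [0,0,45],"angular": [0,0,0]},{"xyz": [0,0,30],"angular": [0,0,0]},{"xyz": [0,0,11],"angular": [0,0,0]},{"xyz": [0,0,0],"angular": [0,0,0]}], hand=60)

```text
clock: 8.18
ee_pos: [0.7049, -0.0422, 0.085]
ee_rot: [-0.546, -3.092, 0.001]
contact_force: [0.3, -0.9, 1.6]
gripper_width: 0.06
grip_force: 0.0
```

>>> carry_out(steps=[{"xyz": [0,0,0],"angular": [0,0,0]},{"xyz": [0,0,0],"angular": [0,0,0]},{"xyz": [0,0,0],"angular": [0,0,0]},{"xyz": [0,0,0],"angular": [0,0,0]},{"xyz": [0,0,0],"angular": [0,0,0]}], hand=10)

```text
clock: 8.8
ee_pos: [0.7056, -0.042, 0.0864]
ee_rot: [0.546, 3.093, -0.001]
contact_force: [-0.6, 0.5, 6.9]
gripper_width: 0.0189
grip_force: 59.9
```

>>> carry_out(steps=[{"xyz": [0,0,-25],"angular": [0,0,0]},{"xyz": [0,0,-45],"angular": [0,0,0]},{"xyz": [0,0,-45],"angular": [0,0,0]},{"xyz": [0,0,0],"angular": [0,0,0]}])

```text
clock: 9.3
ee_pos: [0.7065, -0.0421, 0.2043]
ee_rot: [0.545, 3.088, -0.001]
contact_force: [-0.6, -0.9, -1.9]
gripper_width: 0.0191
grip_force: 58.9
```

Run:
```python
from h import *
np.set_printoptions(precision=4,suppress=True)
s=ctrl.state(); print(s["joints"],s["gripper_width"],s["contact_force"]); print(delta([0.4897,-0.2355,0.2],-0.37+np.pi/2), delta([0.4897,-0.2355,0.125],-0.37+np.pi/2))
```

```text
[-0.1778  0.543   0.4009  1.423  -0.0004  0.1716] 0.019102418431914774 [-0.5513 -0.9238 -1.941 ]
(array([ 137.5283, -255.9175,    3.3987]), array([0.0007, 0.0057, 0.0206])) (array([ 137.9549, -255.9631,   78.3975]), array([0.0007, 0.0057, 0.0206]))
```

>>> carry_out(steps=[{"xyz": [23,-42.7,0],"angular": [0,0,0]},{"xyz": [23,-42.7,0],"angular": [0,0,0]},{"xyz": [23,-42.7,0],"angular": [0,0,0]},{"xyz": [23,-42.7,0],"angular": [0,0,0]},{"xyz": [23,-42.7,0],"angular": [0,0,0]},{"xyz": [23,-42.7,0],"angular": [0,0,0]},{"xyz": [0,0,40],"angular": [0,0.005,0.02]},{"xyz": [0,0,38],"angular": [0,0,0]},{"xyz": [0,0,0],"angular": [0,0,0]},{"xyz": [0,0,0],"angular": [0,0,0]}])

```text
clock: 10.55
ee_pos: [0.4878, -0.2354, 0.1231]
ee_rot: [-0.576, -3.083, -0.0]
contact_force: [-0.1, -0.4, -0.2]
gripper_width: 0.0187
grip_force: 59.0
```

```bash
python3 -c "
from h import *
s=look('w4')
im=cv2.imread('pics/w4_raw.png');
a=cv2.resize(im[120:320,220:420],None,fx=2.5,fy=2.5,interpolation=cv2.INTER_CUBIC)
sd=ctrl.snapshot('side'); cv2.imwrite('pics/side4_raw.png',sd)
b=cv2.resize(sd[130:210,290:370],(500,500),interpolation=cv2.INTER_CUBIC)
cv2.imwrite('pics/c4.png',cv2.resize(np.hstack([a,b]),(800,400)))
print(project([.5503,-.259,.04],s))
tp=ctrl.snapshot('top'); cv2.imwrite('pics/top4_raw.png',tp)
"
```

```text
10.55 [ 0.48781933 -0.23544238  0.12307834] [-5.75588652e-01 -3.08256507e+00 -4.18503616e-04] 0.01870461350725477
[318.8599235  280.59431782]
```

View pics/c4.png

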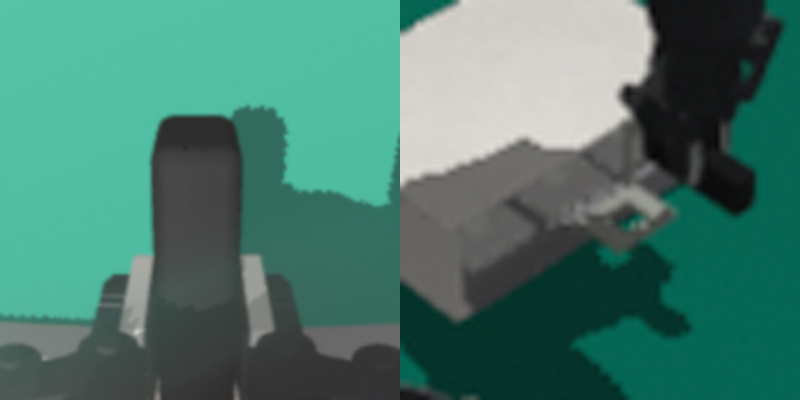

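The left half shows the hook handle gripped straight, its near end at crop (196,150). The right half shows the tab and hole at about (632,215), with the gripper beside it. The prong is hard to make out there.

Run:
```python
from h import *
np.set_printoptions(precision=4,suppress=True)
s=load("w4"); Rt=R.from_rotvec(s["ee_rot"])
def proj(cam,p):
    c=ctrl.calibration(cam); q=R.from_rotvec(c["orientation"]).inv().apply(np.array(p)-c["xyz"]); return np.array([c["cx"]+c["fx"]*q[0]/q[2],c["cy"]+c["fy"]*q[1]/q[2]])
for uv,tz in [((318,195),-.0206),((318,179),.0114)]:
    o,d=ray("wrist",uv,s); o=Rt.inv().apply(o-s["ee_pos"]); d=Rt.inv().apply(d); print("near end tool",o+d*(tz-o[2])/d[2])
tip=s["ee_pos"]+Rt.apply([-.065,0,.0114+.044]); print("tip",tip)
ims=[]
for cam in ("side","top"):
    im=cv2.imread(f"pics/{cam}4_raw.png"); t=proj(cam,tip); b=proj(cam,tip+[0,0,.052]); h=proj(cam,[.5503,-.259,.04]); print(cam,t,b,h)
    x,y=int(h[0])-28,int(h[1])-28; k=7; c=cv2.resize(im[y:y+56,x:x+56],None,fx=k,fy=k,interpolation=cv2.INTER_CUBIC)
    c2=c.copy()
    for p,col in((t,(0,0,255)),(b,(255,0,255)),(h,(255,0,0))): cv2.circle(c2,(int((p[0]-x+.5)*k),int((p[1]-y+.5)*k)),4,col,1)
    c2=cv2.convertScaleAbs(c2,alpha=1.5,beta=20); ims.append(c2)
cv2.imwrite("pics/c5.png",np.hstack(ims))
```

```text
near end tool [ 0.0441 -0.     -0.0206]
near end tool [ 0.0422 -0.      0.0114]
tip [ 0.5481 -0.2588  0.0673]
side [335.2977 167.1418] [335.5019 155.7226] [334.6599 172.7257]
top [407.7233 195.1298] [410.7286 193.4105] [406.2846 195.3048]
```

View pics/c5.png

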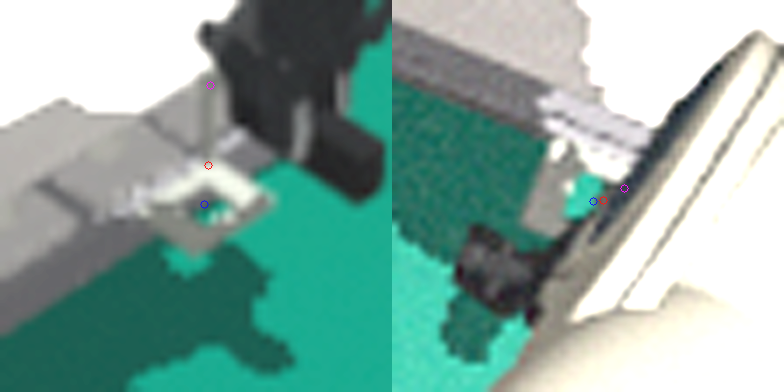

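Side view: the prong (208,100–165) stands right above the hole (208,208). The predicted points agree to within a pixel, so I lower the hook.

>>> carry_out(steps=[{"xyz": [-3,0,0],"angular": [0,0,0]},{"xyz": [0,0,15],"angular": [0,0,0]},{"xyz": [0,0,15],"angular": [0,0,0]},{"xyz": [0,0,12],"angular": [0,0,0]},{"xyz": [0,0,0],"angular": [0,0,0]},{"xyz": [0,0,0],"angular": [0,0,0]}])

```text
clock: 11.45
ee_pos: [0.4901, -0.2365, 0.0803]
ee_rot: [-0.576, -3.082, -0.001]
contact_force: [0.8, -0.4, -0.9]
gripper_width: 0.0188
grip_force: 59.0
```

>>> carry_out(steps=[{"xyz": [8,0,0],"angular": [0,0,0]},{"xyz": [10,0,0],"angular": [0,0,0]},{"xyz": [12,0,0],"angular": [0,0,0]},{"xyz": [12,0,0],"angular": [0,0,0]},{"xyz": [12,0,0],"angular": [0,0,0]},{"xyz": [12,0,0],"angular": [0,0,0]},{"xyz": [12,0,0],"angular": [0,0,0]},{"xyz": [12,0,0],"angular": [0,0,0]},{"xyz": [10,0,0],"angular": [0,0,0]},{"xyz": [8,0,0],"angular": [0,0,0]},{"xyz": [5,0,0],"angular": [0,0,0]},{"xyz": [0,0,0],"angular": [0,0,0]}])

```text
clock: 12.95
ee_pos: [0.3842, -0.1954, 0.0809]
ee_rot: [-0.576, -3.081, -0.001]
contact_force: [0.6, 0.2, -0.7]
gripper_width: 0.0187
grip_force: 59.0
```

>>> carry_out(steps=[{"xyz": [4,0,0],"angular": [0,0,0]},{"xyz": [3,0,0],"angular": [0,0,0]},{"xyz": [0,0,0],"angular": [0,0,0]},{"xyz": [0,0,0],"angular": [0,0,0]}])

```text
clock: 13.45
ee_pos: [0.3803, -0.1942, 0.0815]
ee_rot: [-0.576, -3.087, 0.001]
contact_force: [9.0, -2.9, -4.5]
gripper_width: 0.0187
grip_force: 59.4
```

```bash
python3 -c "
from h import *
print(ctrl.state()['contact_force'],ctrl.state()['ee_pos'])
im=ctrl.snapshot('side');cv2.imwrite('pics/side6_raw.png',im)
for t in ('block1','tray_hole','cabinet'): print(t,[(round(d['p'],2),[round(v) for v in d['box']]) for d in ctrl.recognise('side',t)[:5]])
cv2.imwrite('pics/side6.png',cv2.resize(im[120:230,280:400],(720,660))[:600])"
```

```text
[ 9.02217833 -2.92207891 -4.54131775] [ 0.38028122 -0.1942063   0.0815111 ]
block1 [(0.8, [315, 179, 23, 20]), (0.76, [343, 156, 20, 21]), (0.48, [329, 166, 24, 28])]
tray_hole [(0.82, [303, 154, 66, 56]), (0.65, [356, 178, 28, 24])]
cabinet [(0.81, [266, 121, 100, 87])]
```

View pics/side6.png

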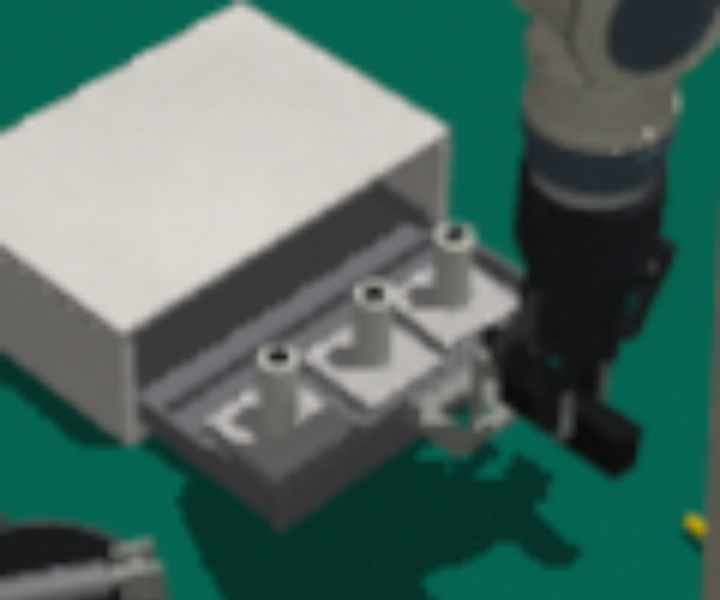

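The tray is fully out, with the stop felt at 9 N. All three blocks are in it, standing, and the prong is still in the hole. Now the hook goes back.

>>> carry_out(steps=[{"xyz": [-4,0,0],"angular": [0,0,0]},{"xyz": [-3,0,0],"angular": [0,0,0]},{"xyz": [0,0,-20],"angular": [0,0,0]},{"xyz": [0,0,-30],"angular": [0,0,0]},{"xyz": [0,0,-40],"angular": [0,0,0]},{"xyz": [0,0,-30],"angular": [0,0,0]},{"xyz": [0,0,0],"angular": [0,0,0]}])

```text
clock: 14.52
ee_pos: [0.386, -0.1963, 0.2025]
ee_rot: [-0.576, -3.085, 0.002]
contact_force: [0.7, -0.3, -1.5]
gripper_width: 0.019
grip_force: 60.1
```

Run:
```python
from h import *
np.set_printoptions(precision=4,suppress=True)
print(delta([0.7056,-0.042,0.2],-0.35+np.pi/2))
```

```text
(array([-242.3525,  259.2701,    1.3026]), array([-0.0017, -0.0033, -0.0195]))
```

>>> carry_out(steps=[{"xyz": [-30.3,32.4,0],"angular": [0,0,0]},{"xyz": [-30.3,32.4,0],"angular": [0,0,0]},{"xyz": [-30.3,32.4,0],"angular": [0,0,0]},{"xyz": [-30.3,32.4,0],"angular": [0,0,0]},{"xyz": [-30.3,32.4,0],"angular": [0,0,0]},{"xyz": [-30.3,32.4,0],"angular": [0,0,0]},{"xyz": [-30.3,32.4,0],"angular": [0,0,0]},{"xyz": [-30.3,32.4,0],"angular": [0,0,0]},{"xyz": [0,0,40],"angular": [-0.002,-0.003,-0.02]},{"xyz": [0,0,40],"angular": [0,0,0]},{"xyz": [0,0,0],"angular": [0,0,0]},{"xyz": [0,0,0],"angular": [0,0,0]}])

```text
clock: 16.02
ee_pos: [0.7049, -0.0415, 0.12]
ee_rot: [-0.546, -3.091, -0.003]
contact_force: [-0.2, -0.7, -0.6]
gripper_width: 0.0191
grip_force: 60.0
```

Run:
```python
from h import *
np.set_printoptions(precision=4,suppress=True)
print(delta([0.7056,-0.042,0.0875],-0.35+np.pi/2))
```

```text
(array([-0.9106, -0.238 , 32.5006]), array([ 0.0015, -0.0029,  0.0004]))
```

Lower it, release with a small opening to stay clear, then rise.

>>> carry_out(steps=[{"xyz": [-1,0,16],"angular": [0,0,0]},{"xyz": [0,0,12],"angular": [0,0,0]},{"xyz": [0,0,5],"angular": [0,0,0]},{"xyz": [0,0,0],"angular": [0,0,0]}])

```text
clock: 16.52
ee_pos: [0.7054, -0.0417, 0.0865]
ee_rot: [-0.546, -3.091, -0.003]
contact_force: [-0.7, 0.6, 0.1]
gripper_width: 0.0189
grip_force: 60.3
```

>>> carry_out(steps=[{"xyz": [0,0,0],"angular": [0,0,0]},{"xyz": [0,0,0],"angular": [0,0,0]},{"xyz": [0,0,0],"angular": [0,0,0]},{"xyz": [0,0,-20],"angular": [0,0,0]},{"xyz": [0,0,-50],"angular": [0,0,0]},{"xyz": [0,0,-60],"angular": [0,0,0]},{"xyz": [0,0,0],"angular": [0,0,0]}], hand=50)

```text
clock: 17.4
ee_pos: [0.7076, -0.0423, 0.2221]
ee_rot: [0.545, 3.088, 0.003]
contact_force: [-0.1, -0.4, -0.4]
gripper_width: 0.0503
grip_force: 0.0
```

Run:
```python
from h import *
np.set_printoptions(precision=4,suppress=True)
s=look("w7",["hook","block1","tray_hole"])
# block positions, from side+top
tp=ctrl.snapshot('top'); cv2.imwrite('pics/top7_raw.png',tp)
for t in ("block1","carriage_floor"): print(t,[(round(d['p'],2),[round(v) for v in d['box']]) for d in ctrl.recognise('top',t)[:5]])
im=cv2.imread('pics/w7_raw.png')
a=cv2.resize(im[100:300,220:420],(400,400)); b=cv2.resize(tp[110:230,360:480],(400,400),interpolation=cv2.INTER_CUBIC)
cv2.imwrite('pics/c7.png',np.hstack([a,b]))
```

```text
17.4 [ 0.7076 -0.0423  0.2221] [0.5449 3.0877 0.0031] 0.05034066075053123
hook [(0.85, [546, 111, 60, 43])]
block1 [(0.82, [41, 81, 49, 48]), (0.82, [128, 59, 59, 54]), (0.61, [76, 69, 60, 53])]
tray_hole [(0.76, [40, 12, 166, 149]), (0.27, [292, 3, 144, 97])]
block1 [(0.66, [414, 200, 24, 28]), (0.62, [389, 194, 26, 23]), (0.56, [368, 186, 25, 24])]
carriage_floor [(0.6, [220, 164, 66, 66])]
```

View pics/c7.png

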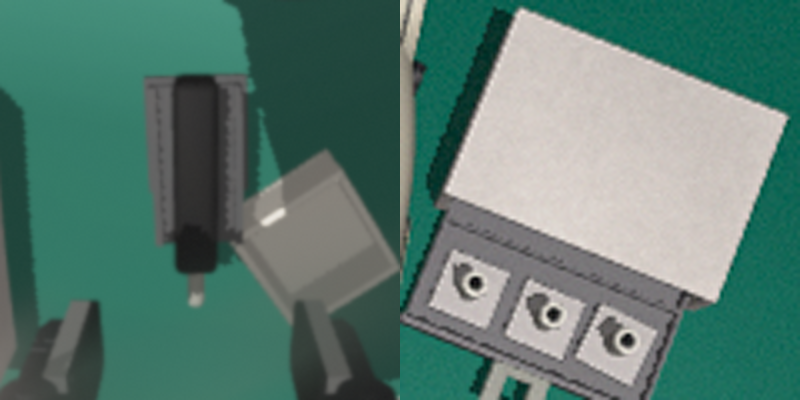

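The hook lies square on its rest. The three blocks stand in the drawn-out tray, aligned with it, sleeve tops at crop (475,283), (551,313) and (627,340).

Run:
```python
from h import *
np.set_printoptions(precision=4,suppress=True)
f=lambda p:(360+(p[0]-400)/3.333-.35,110+p[1]/3.333-.35)
P=[plane("top",f(p),.078) for p in [(475,283),(551,313),(627,340)]]; print(np.array(P))
F=np.array([plane("top",f(p),.028) for p in [(450,248),(508,268),(492,330),(430,310)]]);print(F.mean(0), np.diff(F,axis=0))
# side sleeve tops from side6: crop (280,120) x6
for a,p in zip([(279,356),(373,293),(455,235)],[(475,283),(551,313),(627,340)]):
    print(tri([ray("side",(280+a[0]/6-.4,120+a[1]/6-.4)),ray("top",f(p))]))
print(delta([0.5,-0.2,0.24],-0.37+np.pi/2))
```

```text
[[ 0.5473 -0.1779  0.078 ]
 [ 0.5207 -0.2485  0.078 ]
 [ 0.497  -0.3189  0.078 ]]
[ 0.5467 -0.1791  0.028 ] [[-0.0183 -0.0559  0.    ]
 [-0.0599  0.015   0.    ]
 [ 0.0181  0.0595  0.    ]]
(array([ 0.5468, -0.178 ,  0.0785]), [np.float64(0.00045419198993390216), np.float64(0.00045419198993386286)])
(array([ 0.5199, -0.2484,  0.0798]), [np.float64(0.0007468596346918592), np.float64(0.0007468596346918875)])
(array([ 0.4968, -0.3189,  0.0781]), [np.float64(0.00021936420203100092), np.float64(0.00021936420203110983)])
(array([ 139.0635, -218.8356,  -24.6426]), array([ 0.001 , -0.0055,  0.0205]))
```

Run:
```python
from h import *
np.set_printoptions(precision=4,suppress=True)
print(delta([0.547,-0.178,0.12],-0.355+np.pi/2))
```

```text
(array([ 101.7848, -182.1991,   95.195 ]), array([ 0.001 , -0.0055,  0.0055]))
```

>>> carry_out(steps=[{"xyz": [25.3,-45.5,0],"angular": [0,0,0]},{"xyz": [25.3,-45.5,0],"angular": [0,0,0]},{"xyz": [25.3,-45.5,0],"angular": [0,0,0]},{"xyz": [25.3,-45.5,0],"angular": [0,0,0]},{"xyz": [0,0,50],"angular": [0.001,-0.005,0.005]},{"xyz": [0,0,46],"angular": [0,0,0]},{"xyz": [0,0,0],"angular": [0,0,0]},{"xyz": [0,0,0],"angular": [0,0,0]}])

```text
clock: 18.75
ee_pos: [0.5491, -0.1784, 0.1216]
ee_rot: [0.553, 3.09, -0.0]
contact_force: [0.7, 0.1, 0.9]
gripper_width: 0.0501
grip_force: 0.0
```

Run:
```python
from h import *
np.set_printoptions(precision=4,suppress=True)
s=look("w8",["block1"])
for n in [(.547,-.178,.078),(.520,-.2485,.078),(.497,-.319,.078)]: print(project(n,s))
print(delta([0.547,-0.178,0.036],-0.355+np.pi/2))
```

```text
18.75 [ 0.5491 -0.1784  0.1216] [ 0.553   3.0897 -0.0003] 0.05010065368301446
block1 [(0.93, [192, 164, 71, 73]), (0.66, [280, 162, 76, 80]), (0.55, [492, 0, 148, 240])]
[317.5929 225.4778]
[206.4558 223.2674]
[120.495  224.4721]
(array([ 2.9127, -0.3609, 86.1743]), array([0.0001, 0.0046, 0.0009]))
```

View pics/w8.png

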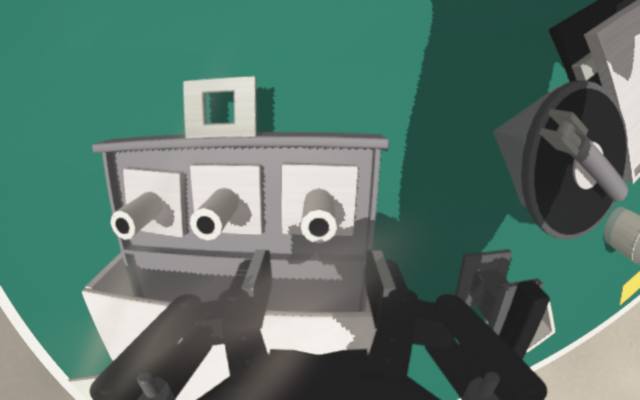

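Sleeve tops show at (319,227), (206,224) and (123,225), within 2 px of prediction. I grasp block A.

>>> carry_out(steps=[{"xyz": [2,0,35],"angular": [0,0,0]},{"xyz": [0,0,35],"angular": [0,0,0]},{"xyz": [0,0,16],"angular": [0,0,0]},{"xyz": [0,0,0],"angular": [0,0,0]}])

```text
clock: 19.35
ee_pos: [0.5468, -0.1775, 0.0344]
ee_rot: [0.553, 3.091, 0.0]
contact_force: [-0.6, -0.1, 0.4]
gripper_width: 0.0501
grip_force: 0.0
```

>>> carry_out(steps=[{"xyz": [0,0,0],"angular": [0,0,0]},{"xyz": [0,0,0],"angular": [0,0,0]},{"xyz": [0,0,0],"angular": [0,0,0]},{"xyz": [0,0,-40],"angular": [0,0,0]},{"xyz": [0,0,-60],"angular": [0,0,0]},{"xyz": [0,0,-60],"angular": [0,0,0]},{"xyz": [0,0,0],"angular": [0,0,-0.151]},{"xyz": [0,0,0],"angular": [0,0,-0.151]},{"xyz": [0,0,0],"angular": [0,0,-0.151]},{"xyz": [0,0,0],"angular": [0,0,-0.151]},{"xyz": [0,0,0],"angular": [0,0,0]}], hand=12)

```text
clock: 20.72
ee_pos: [0.5464, -0.1775, 0.1948]
ee_rot: [-0.389, 3.115, -0.001]
contact_force: [0.7, 0.1, -1.1]
gripper_width: 0.0224
grip_force: 58.7
```

Run:
```python
from h import *
np.set_printoptions(precision=4,suppress=True)
print(delta([0.5841,.1861,0.2],0.249+np.pi/2))
```

```text
(array([-126.0369,  343.1504,   -5.3033]), array([-0.001 ,  0.0021, -0.0005]))
```

>>> carry_out(steps=[{"xyz": [-18,49,0],"angular": [0,0,0]},{"xyz": [-18,49,0],"angular": [0,0,0]},{"xyz": [-18,49,0],"angular": [0,0,0]},{"xyz": [-18,49,0],"angular": [0,0,0]},{"xyz": [-18,49,0],"angular": [0,0,0]},{"xyz": [-18,49,0],"angular": [0,0,0]},{"xyz": [-18,49,0],"angular": [0,0,0]},{"xyz": [0,0,50],"angular": [0,0,0]},{"xyz": [0,0,50],"angular": [0,0,0]},{"xyz": [0,0,0],"angular": [0,0,0]},{"xyz": [0,0,0],"angular": [0,0,0]}])

```text
clock: 22.1
ee_pos: [0.5849, 0.186, 0.0963]
ee_rot: [-0.388, 3.114, -0.001]
contact_force: [0.4, -1.2, -0.5]
gripper_width: 0.0225
grip_force: 59.0
```

Run:
```python
from h import *
np.set_printoptions(precision=4,suppress=True)
print(delta([0.5841,.1861,0.062],0.249+np.pi/2))
s=look("w9",["carriage_floor"],(120,20,400,300),2)
c=np.array([.537,.2175]);x=np.array([.969,.246]);y=np.array([-.246,.969])
for a,b in((-85,-85),(85,-85),(85,85),(-85,85)): print(project(np.r_[c+a/1e3*x+b/1e3*y,.055],s)*2-[240,40])
```

```text
(array([ 0.9108,  0.3531, 34.2607]), array([-0.0008,  0.0038, -0.0013]))
22.1 [0.5849 0.186  0.0963] [-0.3877  3.1137 -0.0005] 0.0225447349090183
carriage_floor [(0.7, [251, 32, 262, 253])]
[250.4095  25.4218]
[279.4286 534.945 ]
[721.8109 520.4153]
[785.8988  62.2734]
```

View pics/w9.png

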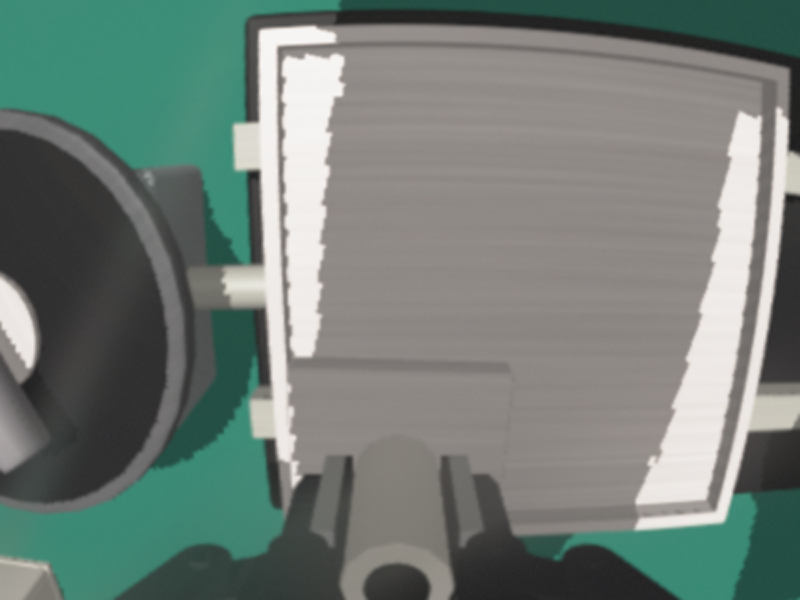

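The block is held square over the carriage. The rim corners (258,30), (722,522) and (790,68) match the prediction within about 2 mm. I set it down.

>>> carry_out(steps=[{"xyz": [1,2,20],"angular": [0,0,0]},{"xyz": [0,0,10],"angular": [0,0,0]},{"xyz": [0,0,4],"angular": [0,0,0]},{"xyz": [0,0,0],"angular": [0,0,0]}])

```text
clock: 22.7
ee_pos: [0.5829, 0.1875, 0.0629]
ee_rot: [-0.39, 3.113, -0.001]
contact_force: [-6.7, -1.9, 13.3]
gripper_width: 0.0226
grip_force: 60.4
```

>>> carry_out(steps=[{"xyz": [0,0,0],"angular": [0,0,0]},{"xyz": [0,0,0],"angular": [0,0,0]},{"xyz": [0,0,0],"angular": [0,0,0]},{"xyz": [0,0,-40],"angular": [0,0,0]},{"xyz": [0,0,-50],"angular": [0,0,0]},{"xyz": [0,0,-40],"angular": [0,0,0]},{"xyz": [0,0,0],"angular": [0,0,0]}], hand=50)

```text
clock: 23.58
ee_pos: [0.5837, 0.1879, 0.1936]
ee_rot: [-0.39, 3.11, -0.0]
contact_force: [0.4, -0.0, -1.2]
gripper_width: 0.0498
grip_force: 0.0
```

Run:
```python
from h import *
np.set_printoptions(precision=4,suppress=True)
print(delta([0.5205,-0.2485,0.19],-0.355+np.pi/2))
```

```text
(array([ 169.084 , -407.3085,    2.7689]), array([0.0012, 0.0076, 0.6045]))
```

>>> carry_out(steps=[{"xyz": [21.1,-50.9,0],"angular": [0,0,0]},{"xyz": [21.1,-50.9,0],"angular": [0,0,0]},{"xyz": [21.1,-50.9,0],"angular": [0,0,0]},{"xyz": [21.1,-50.9,0],"angular": [0,0,0]},{"xyz": [21.1,-50.9,0],"angular": [0,0,0]},{"xyz": [21.1,-50.9,0],"angular": [0,0,0]},{"xyz": [21.1,-50.9,0],"angular": [0,0,0]},{"xyz": [21.1,-50.9,0],"angular": [0,0,0]},{"xyz": [0,0,15],"angular": [0,0.007,0.151]},{"xyz": [0,0,15],"angular": [0,0,0.151]},{"xyz": [0,0,20],"angular": [0,0,0.151]},{"xyz": [0,0,20],"angular": [0,0,0.151]},{"xyz": [0,0,0],"angular": [0,0,0]},{"xyz": [0,0,0],"angular": [0,0,0]}])

```text
clock: 25.32
ee_pos: [0.5191, -0.2487, 0.1204]
ee_rot: [-0.548, -3.088, 0.004]
contact_force: [0.6, -0.7, -0.0]
gripper_width: 0.0502
grip_force: 0.0
```

```bash
cat >> h.py <<'E'
def sleeve(s,guess,z):
    """refine dark bore of a sleeve near projected guess in newest raw picture -> xy at height z"""
    im=cv2.cvtColor(cv2.imread(f"pics/{s}_raw.png"),cv2.COLOR_BGR2GRAY); st=load(s); u=project(guess,st); x,y=(u-18).astype(int)
    c=im[y:y+36,x:x+36]; m=(c<60).astype(np.uint8); n,l,q,ce=cv2.connectedComponentsWithStats(m)
    k=[i for i in range(1,n) if 20<q[i,4]<400]; 
    if not k: return u,None
    i=min(k,key=lambda i:np.hypot(*(ce[i]-18))); p=ce[i]+[x,y]; return u,p,plane("wrist",p,z,st)
E
python3 - <<'E'
from h import *
np.set_printoptions(precision=4,suppress=True)
s=look("w10",["block1"])
for g in [(.5205,-.2485,.078),(.497,-.319,.078)]: print(sleeve("w10",g,.078))
print(delta([0.5205,-0.2485,0.0355],-0.355+np.pi/2))
E
```

```text
25.325 [ 0.5191 -0.2487  0.1204] [-0.548  -3.0885  0.0035] 0.050204138734015046
block1 [(0.8, [196, 168, 72, 83]), (0.72, [279, 168, 80, 80])]
(array([319.3505, 231.2326]), array([315.9467, 230.7337]), array([ 0.5194, -0.2505,  0.078 ]))
(array([210.4709, 232.7954]), array([211.5537, 233.7458]), array([ 0.4979, -0.3186,  0.078 ]))
(array([-1.1666,  1.0392, 85.4038]), array([-0.0033, -0.0033,  0.0027]))
```

>>> carry_out(steps=[{"xyz": [-1,0,35],"angular": [-0.003,-0.003,0]},{"xyz": [0,0,35],"angular": [0,0,0]},{"xyz": [0,0,15],"angular": [0,0,0]},{"xyz": [0,0,0],"angular": [0,0,0]}])

```text
clock: 25.92
ee_pos: [0.5197, -0.249, 0.0351]
ee_rot: [-0.553, -3.09, -0.001]
contact_force: [-0.0, -0.5, 0.5]
gripper_width: 0.05
grip_force: 0.0
```

>>> carry_out(steps=[{"xyz": [0,0,0],"angular": [0,0,0]},{"xyz": [0,0,0],"angular": [0,0,0]},{"xyz": [0,0,0],"angular": [0,0,0]},{"xyz": [0,0,-40],"angular": [0,0,0]},{"xyz": [0,0,-60],"angular": [0,0,0]},{"xyz": [0,0,-60],"angular": [0,0,0]},{"xyz": [0,0,0],"angular": [0,0,-0.151]},{"xyz": [0,0,0],"angular": [0,0,-0.151]},{"xyz": [0,0,0],"angular": [0,0,-0.151]},{"xyz": [0,0,0],"angular": [0,0,-0.151]},{"xyz": [0,0,0],"angular": [0,0,0]}], hand=12)

```text
clock: 27.3
ee_pos: [0.5199, -0.2491, 0.1956]
ee_rot: [0.389, -3.117, -0.0]
contact_force: [-0.4, -0.2, -1.2]
gripper_width: 0.0226
grip_force: 58.8
```

Run:
```python
from h import *
np.set_printoptions(precision=4,suppress=True)
print(delta([0.51,.1695,0.2],0.249+np.pi/2))
```

```text
(array([-93.3961, 408.1753,  -4.328 ]), array([ 0.0003, -0.0008, -0.0004]))
```

>>> carry_out(steps=[{"xyz": [-11.7,51,0],"angular": [0,0,0]},{"xyz": [-11.7,51,0],"angular": [0,0,0]},{"xyz": [-11.7,51,0],"angular": [0,0,0]},{"xyz": [-11.7,51,0],"angular": [0,0,0]},{"xyz": [-11.7,51,0],"angular": [0,0,0]},{"xyz": [-11.7,51,0],"angular": [0,0,0]},{"xyz": [-11.7,51,0],"angular": [0,0,0]},{"xyz": [-11.7,51,0],"angular": [0,0,0]},{"xyz": [0,0,50],"angular": [0,0,0]},{"xyz": [0,0,50],"angular": [0,0,0]},{"xyz": [0,0,0],"angular": [0,0,0]},{"xyz": [0,0,0],"angular": [0,0,0]}])

```text
clock: 28.8
ee_pos: [0.5107, 0.1694, 0.0972]
ee_rot: [-0.388, 3.117, 0.001]
contact_force: [-0.4, 0.0, -1.5]
gripper_width: 0.0225
grip_force: 59.2
```

Run:
```python
from h import *
np.set_printoptions(precision=4,suppress=True)
print(delta([0.51,.1695,0.0625],0.249+np.pi/2))
s=look("w11",["block1"])
print(sleeve("w11",(.5832,.1877,.105),.105))
```

```text
(array([ 0.7169,  0.264 , 34.7388]), array([ 0.0005,  0.0008, -0.0013]))
28.8 [0.5107 0.1694 0.0972] [-0.3881  3.1168  0.0009] 0.022500178062107506
block1 [(0.95, [264, 196, 115, 136]), (0.7, [287, 319, 63, 31]), (0.3, [56, 326, 30, 60])]
(array([318.7209, 366.8096]), None)
```

>>> carry_out(steps=[{"xyz": [1,0,20],"angular": [0,0,0]},{"xyz": [0,0,10],"angular": [0,0,0]},{"xyz": [0,0,4],"angular": [0,0,0]},{"xyz": [0,0,0],"angular": [0,0,0]}])

```text
clock: 29.4
ee_pos: [0.509, 0.1691, 0.0637]
ee_rot: [-0.39, 3.116, 0.0]
contact_force: [-6.7, -1.9, 15.8]
gripper_width: 0.0227
grip_force: 61.0
```

>>> carry_out(steps=[{"xyz": [0,0,0],"angular": [0,0,0]},{"xyz": [0,0,0],"angular": [0,0,0]},{"xyz": [0,0,0],"angular": [0,0,0]},{"xyz": [0,0,-40],"angular": [0,0,0]},{"xyz": [0,0,-50],"angular": [0,0,0]},{"xyz": [0,0,-40],"angular": [0,0,0]},{"xyz": [0,0,0],"angular": [0,0,0]}], hand=50)

```text
clock: 30.28
ee_pos: [0.5104, 0.1694, 0.1944]
ee_rot: [-0.39, 3.113, 0.001]
contact_force: [0.5, -0.0, -0.4]
gripper_width: 0.0504
grip_force: 0.0
```

Run:
```python
from h import *
np.set_printoptions(precision=4,suppress=True)
print(delta([0.4975,-0.319,0.19],-0.355+np.pi/2))
s=look("w12",["block1"],(120,60,400,280),2)
for g in [(.5832,.1877,.105),(.51,.1695,.105)]: print(sleeve("w12",g,.105))
```

```text
(array([ 133.1205, -470.0575,    3.7419]), array([0.0015, 0.0043, 0.6045]))
30.275 [0.5104 0.1694 0.1944] [-0.3904  3.1128  0.0012] 0.05035187864968904
block1 [(0.79, [4, 74, 17, 58]), (0.68, [283, 152, 70, 64]), (0.66, [288, 226, 61, 66])]
(array([318.3292, 283.2024]), None)
(array([318.8687, 203.9339]), array([318.0452, 203.1356]), array([0.5095, 0.1687, 0.105 ]))
```

View pics/w12.png

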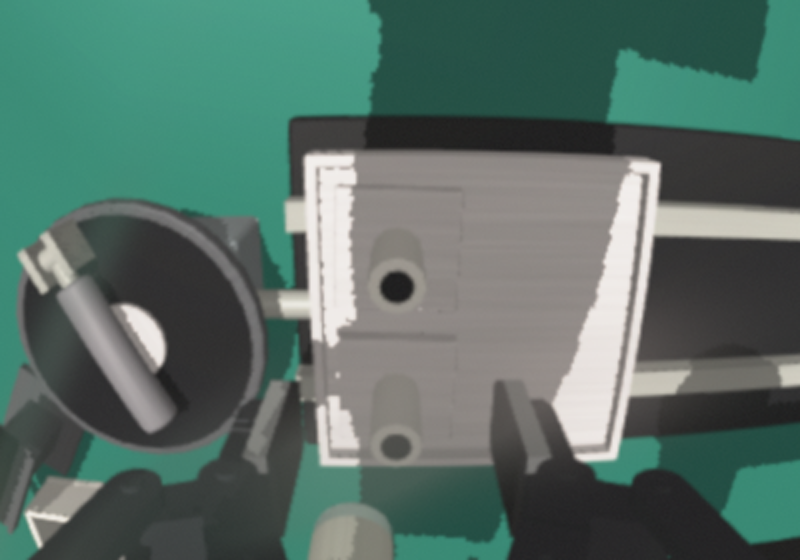

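Both blocks stand square in the carriage, bores at (397,287) and (397,446) in the crop. Now block C.

>>> carry_out(steps=[{"xyz": [14.8,-52.2,0],"angular": [0,0,0]},{"xyz": [14.8,-52.2,0],"angular": [0,0,0]},{"xyz": [14.8,-52.2,0],"angular": [0,0,0]},{"xyz": [14.8,-52.2,0],"angular": [0,0,0]},{"xyz": [14.8,-52.2,0],"angular": [0,0,0]},{"xyz": [14.8,-52.2,0],"angular": [0,0,0]},{"xyz": [14.8,-52.2,0],"angular": [0,0,0]},{"xyz": [14.8,-52.2,0],"angular": [0,0,0]},{"xyz": [14.8,-52.2,0],"angular": [0,0,0]},{"xyz": [0,0,15],"angular": [0,0.004,0.151]},{"xyz": [0,0,15],"angular": [0,0,0.151]},{"xyz": [0,0,20],"angular": [0,0,0.151]},{"xyz": [0,0,20],"angular": [0,0,0.151]},{"xyz": [0,0,0],"angular": [0,0,0]},{"xyz": [0,0,0],"angular": [0,0,0]}])

```text
clock: 32.25
ee_pos: [0.4955, -0.319, 0.1212]
ee_rot: [-0.548, -3.088, 0.001]
contact_force: [-0.4, 0.2, -0.2]
gripper_width: 0.0493
grip_force: 0.0
```

Run:
```python
from h import *
np.set_printoptions(precision=4,suppress=True)
s=look("w13",["block1"])
print(sleeve("w13",(.4975,-.319,.078),.078))
print(delta([0.4975,-0.319,0.0355],-0.355+np.pi/2))
```

```text
32.25 [ 0.4955 -0.319   0.1212] [-0.5479 -3.0878  0.0014] 0.04934148473333793
block1 [(0.66, [282, 164, 76, 85])]
(array([319.2883, 231.7186]), array([318.5149, 230.0522]), array([ 0.4962, -0.3191,  0.078 ]))
(array([-1.8231,  1.006 , 86.29  ]), array([-0.0024, -0.004 ,  0.0027]))
```

>>> carry_out(steps=[{"xyz": [-1,0.5,35],"angular": [-0.002,-0.004,0]},{"xyz": [0,0,35],"angular": [0,0,0]},{"xyz": [0,0,15.5],"angular": [0,0,0]},{"xyz": [0,0,0],"angular": [0,0,0]}])

```text
clock: 32.85
ee_pos: [0.4963, -0.3188, 0.0355]
ee_rot: [-0.553, -3.091, -0.001]
contact_force: [-0.3, 0.5, -0.4]
gripper_width: 0.05
grip_force: 0.0
```

>>> carry_out(steps=[{"xyz": [0,0,0],"angular": [0,0,0]},{"xyz": [0,0,0],"angular": [0,0,0]},{"xyz": [0,0,0],"angular": [0,0,0]},{"xyz": [0,0,-40],"angular": [0,0,0]},{"xyz": [0,0,-60],"angular": [0,0,0]},{"xyz": [0,0,-60],"angular": [0,0,0]},{"xyz": [0,0,0],"angular": [0,0,-0.151]},{"xyz": [0,0,0],"angular": [0,0,-0.151]},{"xyz": [0,0,0],"angular": [0,0,-0.151]},{"xyz": [0,0,0],"angular": [0,0,-0.151]},{"xyz": [0,0,0],"angular": [0,0,0]}], hand=12)

```text
clock: 34.22
ee_pos: [0.4965, -0.3189, 0.1961]
ee_rot: [0.389, -3.117, 0.0]
contact_force: [-0.6, 0.8, -1.1]
gripper_width: 0.0225
grip_force: 58.8
```

Run:
```python
from h import *
np.set_printoptions(precision=4,suppress=True)
print(delta([0.529,.2485,0.2],0.249+np.pi/2))
```

```text
(array([-171.0889,  541.9857,   -3.9775]), array([-0.    , -0.0005, -0.0004]))
```

>>> carry_out(steps=[{"xyz": [-17.1,54.2,0],"angular": [0,0,0]},{"xyz": [-17.1,54.2,0],"angular": [0,0,0]},{"xyz": [-17.1,54.2,0],"angular": [0,0,0]},{"xyz": [-17.1,54.2,0],"angular": [0,0,0]},{"xyz": [-17.1,54.2,0],"angular": [0,0,0]},{"xyz": [-17.1,54.2,0],"angular": [0,0,0]},{"xyz": [-17.1,54.2,0],"angular": [0,0,0]},{"xyz": [-17.1,54.2,0],"angular": [0,0,0]},{"xyz": [-17.1,54.2,0],"angular": [0,0,0]},{"xyz": [-17.1,54.2,0],"angular": [0,0,0]},{"xyz": [0,0,50],"angular": [0,0,0]},{"xyz": [0,0,50],"angular": [0,0,0]},{"xyz": [0,0,0],"angular": [0,0,0]},{"xyz": [0,0,0],"angular": [0,0,0]}])

```text
clock: 35.98
ee_pos: [0.5293, 0.2487, 0.0977]
ee_rot: [-0.388, 3.116, 0.001]
contact_force: [0.5, 0.2, -0.4]
gripper_width: 0.0225
grip_force: 59.3
```

Run:
```python
from h import *
np.set_printoptions(precision=4,suppress=True)
print(delta([0.529,.2485,0.0625],0.249+np.pi/2),ctrl.state()["contact_force"])
ctrl.snapshot("side"); print([(round(d['p'],2),[round(v) for v in d['box']]) for d in ctrl.recognise('side',"block1")[:5]])
```

```text
(array([ 0.3574, -0.0988, 35.2201]), array([ 0.0005,  0.0013, -0.0013])) [ 0.5231  0.2301 -0.381 ]
[(0.61, [181, 188, 132, 212]), (0.59, [258, 265, 22, 20])]
```

>>> carry_out(steps=[{"xyz": [0,0,20],"angular": [0,0,0]},{"xyz": [0,0,10],"angular": [0,0,0]},{"xyz": [0,0,4],"angular": [0,0,0]},{"xyz": [0,0,0],"angular": [0,0,0]}])

```text
clock: 36.58
ee_pos: [0.5286, 0.2484, 0.0643]
ee_rot: [-0.39, 3.116, 0.0]
contact_force: [-6.1, -2.2, 13.7]
gripper_width: 0.0225
grip_force: 60.9
```

>>> carry_out(steps=[{"xyz": [0,0,0],"angular": [0,0,0]},{"xyz": [0,0,0],"angular": [0,0,0]},{"xyz": [0,0,0],"angular": [0,0,0]},{"xyz": [0,0,-40],"angular": [0,0,0]},{"xyz": [0,0,-50],"angular": [0,0,0]},{"xyz": [0,0,-40],"angular": [0,0,0]},{"xyz": [10,-45,0],"angular": [0,0,0]},{"xyz": [10,-45,0],"angular": [0,0,0]},{"xyz": [0,0,0],"angular": [0,0,0]},{"xyz": [0,0,0],"angular": [0,0,0]}], hand=50)

```text
clock: 37.83
ee_pos: [0.5314, 0.1564, 0.1918]
ee_rot: [0.39, -3.117, -0.001]
contact_force: [0.1, 0.9, 0.4]
gripper_width: 0.0501
grip_force: 0.0
```

Run:
```python
from h import *
np.set_printoptions(precision=4,suppress=True)
s=look("w14",["block1","handle_hinge","wheel_hub","handle_grip"],(120,40,400,300),2)
for g in [(.5832,.1877,.105),(.51,.1695,.105),(.529,.2485,.105)]: print(sleeve("w14",g,.105))
```

```text
37.825 [0.5314 0.1564 0.1918] [ 0.3898 -3.1166 -0.0009] 0.050069508821513176
block1 [(0.98, [374, 171, 66, 71]), (0.94, [303, 210, 66, 66]), (0.62, [305, 138, 70, 62])]
handle_hinge [(0.59, [152, 158, 68, 105])]
wheel_hub [(0.66, [137, 140, 132, 135]), (0.4, [303, 208, 65, 70])]
handle_grip [(0.89, [152, 160, 69, 105])]
(array([338.921 , 269.1734]), None)
(array([341.8989, 184.6022]), array([341.0107, 183.877 ]), array([0.5096, 0.1687, 0.105 ]))
(array([425.2888, 228.4612]), None)
```

View pics/w14.png

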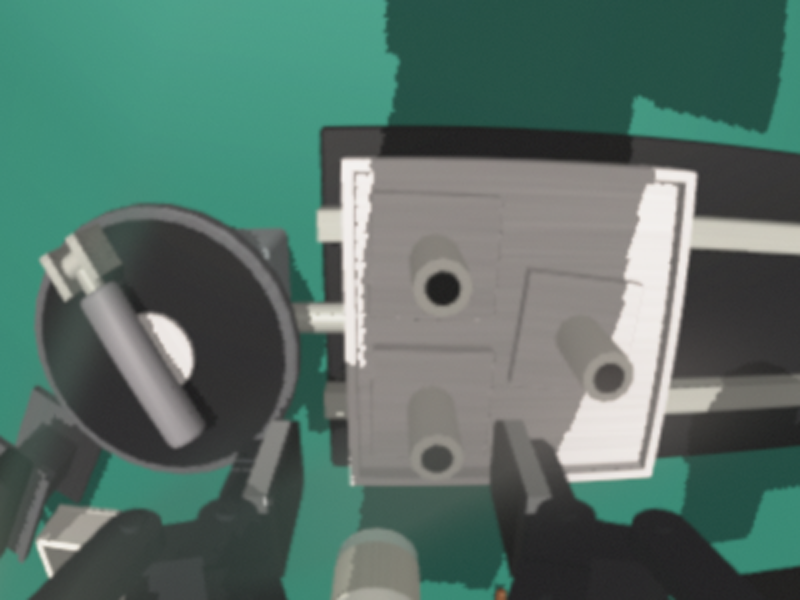

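All three blocks stand flat on the carriage floor, bores at (442,288), (436,460) and (610,378). The folded handle runs from its hinge at (75,265) over the hub to its free end at (185,440). My picture views are used up, so I continue with numbers alone.

Run:
```python
from h import *
np.set_printoptions(precision=4,suppress=True)
s=load("w14"); f=lambda p:(120+p[0]/2-.25,40+p[1]/2-.25)
for n,p,z in [("near",(97,295),.095),("free",(183,437),.095),("hingeblock",(78,265),.089),("hub",(165,346),.075)]: print(n,plane("wrist",f(p),z,s)[:2])
# wheel rim: dark disc fit from images w14, w12 via ellipse rim points (rim outer, z=.075)
rim=[(37,320),(60,250),(150,205),(255,250),(297,330),(180,470),(270,420),(60,410)]
P=np.array([plane("wrist",f(p),.073,s)[:2] for p in rim]); A=np.c_[2*P,np.ones(len(P))]; q=np.linalg.lstsq(A,(P**2).sum(1),rcond=None)[0]; print("circle",q[:2],np.sqrt(q[2]+q[:2]@q[:2]))
s=load("w12"); g=lambda p:(120+p[0]/2-.25,60+p[1]/2-.25)
for n,p,z in [("near",(72,287),.095),("free",(160,425),.095),("hub",(138,340),.075)]: print(n,plane("wrist",g(p),z,s)[:2])
rim=[(20,310),(40,245),(120,200),(225,250),(265,330),(240,400),(150,452),(60,420)]
P=np.array([plane("wrist",g(p),.073,s)[:2] for p in rim]); A=np.c_[2*P,np.ones(len(P))]; q=np.linalg.lstsq(A,(P**2).sum(1),rcond=None)[0]; print("circle",q[:2],np.sqrt(q[2]+q[:2]@q[:2]))
```

```text
near [0.5506 0.0266]
free [0.609  0.0744]
hingeblock [0.5414 0.0128]
hub [0.5756 0.0552]
circle [0.5789 0.0498] 0.06859501841874224
near [0.5498 0.0266]
free [0.6102 0.0764]
hub [0.5786 0.055 ]
circle [0.5808 0.0497] 0.06917508947986739
```

Run:
```python
from h import *
np.set_printoptions(precision=4,suppress=True)
print(delta([.5977,.0648,0.12],.70+np.pi/2))
```

```text
(array([ -41.6162, -106.0302,   71.5203]), array([ 0.0007, -0.0009, -0.4492]))
```

>>> carry_out(steps=[{"xyz": [-20.8,-53,0],"angular": [0,0,0]},{"xyz": [-20.8,-53,0],"angular": [0,0,0]},{"xyz": [0,0,20],"angular": [0,0,-0.15]},{"xyz": [0,0,20],"angular": [0,0,-0.15]},{"xyz": [0,0,25],"angular": [0,0,-0.15]},{"xyz": [0,0,0],"angular": [0,0,0]},{"xyz": [0,0,0],"angular": [0,0,0]}])

```text
clock: 38.95
ee_pos: [0.5981, 0.0643, 0.1275]
ee_rot: [-1.073, 2.953, 0.0]
contact_force: [0.5, -0.2, 0.0]
gripper_width: 0.0501
grip_force: 0.0
```

Run:
```python
from h import *
np.set_printoptions(precision=4,suppress=True)
s=look("w15",["handle_grip"])
print(delta([.5977,.0648,0.079],.70+np.pi/2))
u=np.array([.765,.644]);h=np.array([.538,.0146])
print([project(np.r_[h+r*u,.099],s).round() for r in (.02,.05,.08,.095)])
# handle axis in picture: bright sleeve edges between fingers
g=cv2.cvtColor(cv2.imread("pics/w15_raw.png"),cv2.COLOR_BGR2GRAY)
for y in range(120,290,12): print(y,g[y,286:352:3])
```

```text
38.95 [0.5981 0.0643 0.1275] [-1.0726  2.9528  0.0002] 0.05011230667885607
handle_grip [(0.62, [301, 98, 38, 166])]
(array([ 0.0888,  0.935 , 48.9042]), array([-0.0006,  0.0009, -0.0022]))
[array([320., 144.]), array([320., 196.]), array([320., 242.]), array([320., 263.])]
120 [ 61  60  61 136 206 205 167  97 163 191 215 195 169  91 206 208 203  83
  63  63  64  64]
132 [ 59  60  59  48  33  31  43  68 154 186 212 199 171  98  49  58  61  61
  61  61  61  62]
144 [ 54  54  57  57  52  90 115 132 146 156 166 163 158 152 142 130  80  58
  59  58  58  57]
156 [ 53  54  54  53  53  75 111 130 143 154 165 164 159 153 144 130  89  55
  56  55  55  55]
168 [ 52  52  53  53  53  77 109 126 141 153 163 163 159 153 146 132 129 182
  72  54  54  53]
180 [ 52  53 191 231 231 207 105 124 139 151 161 164 157 153 146 134 127 225
 229 232 224  79]
192 [ 52 170 232 231 231 227 109 120 137 149 159 162 157 153 147 135 120 220
 229 232 229 221]
204 [ 47  48 198 231 231 230 127 118 135 147 157 161 159 153 148 136 120 219
 229 221 133  46]
216 [ 49  48  48  48  52 132 161 113 131 145 154 160 158 154 149 138 121  88
  38  33  32  31]
228 [ 47  47  46  47  46  48  48 106 128 144 153 157 157 153 147  97  81  60
  36  36  35  36]
240 [ 48  48  48  47  49  49  49  96 123 140 149 152 108  87  86  85  82  68
  43  44  44  46]
252 [ 37  38  40  41  41  42  40  75 114  92  86  88  88  87  87  86  82  73
  54  54  53  54]
264 [44 44 46 46 48 48 50 51 51 54 64 68 70 65 59 54 52 52 52 52 52 51]
276 [68 67 68 67 67 68 66 68 68 67 67 67 68 68 67 67 68 68 68 67 65 49]
288 [67 65 66 66 66 67 68 68 66 68 68 69 68 68 68 68 68 68 68 65 49 50]
```

>>> carry_out(steps=[{"xyz": [0,0.5,25],"angular": [0,0,0]},{"xyz": [0,0,15],"angular": [0,0,0]},{"xyz": [0,0,8.5],"angular": [0,0,0]},{"xyz": [0,0,0],"angular": [0,0,0]}])

```text
clock: 39.55
ee_pos: [0.5973, 0.0643, 0.078]
ee_rot: [1.076, -2.95, -0.001]
contact_force: [0.1, 0.6, 0.7]
gripper_width: 0.0497
grip_force: 0.0
```

>>> carry_out(steps=[{"xyz": [0,0,0],"angular": [0,0,0]},{"xyz": [0,0,0],"angular": [0,0,0]},{"xyz": [0,0,0],"angular": [0,0,0]},{"xyz": [0,0,0],"angular": [0,0,0]}], hand=10)

```text
clock: 40.05
ee_pos: [0.5974, 0.0649, 0.0786]
ee_rot: [-1.077, 2.951, 0.002]
contact_force: [-0.5, 5.3, 3.3]
gripper_width: 0.0182
grip_force: 58.2
```

>>> carry_out(steps=[{"xyz": [0.7,0,-10.2],"angular": [0,0,0]},{"xyz": [2.0,0,-10],"angular": [0,0,0]},{"xyz": [3.3,0,-9.7],"angular": [0,0,0]},{"xyz": [4.5,0,-9.1],"angular": [0,0,0]},{"xyz": [0,0,0],"angular": [0,0,0]}])

```text
clock: 40.67
ee_pos: [0.5874, 0.0563, 0.1168]
ee_rot: [1.073, -2.947, -0.0]
contact_force: [-6.4, -4.1, -8.1]
gripper_width: 0.0178
grip_force: 59.6
```

>>> carry_out(steps=[{"xyz": [5.7,0,-8.5],"angular": [0,0,0]},{"xyz": [6.7,0,-7.7],"angular": [0,0,0]},{"xyz": [7.7,0,-6.7],"angular": [0,0,0]},{"xyz": [8.5,0,-5.7],"angular": [0,0,0]},{"xyz": [0,0,0],"angular": [0,0,0]}])

```text
clock: 41.3
ee_pos: [0.5659, 0.0383, 0.1457]
ee_rot: [1.074, -2.949, -0.001]
contact_force: [-6.9, -3.8, -14.5]
gripper_width: 0.0173
grip_force: 59.6
```

>>> carry_out(steps=[{"xyz": [9.1,0,-4.5],"angular": [0,0,0]},{"xyz": [9.7,0,-3.3],"angular": [0,0,0]},{"xyz": [10,0,-2],"angular": [0,0,0]},{"xyz": [10.2,0,-0.7],"angular": [0,0,0]},{"xyz": [2,0,0],"angular": [0,0,0]},{"xyz": [0,0,0],"angular": [0,0,0]}])

```text
clock: 42.05
ee_pos: [0.537, 0.0123, 0.1579]
ee_rot: [-1.075, 2.949, -0.002]
contact_force: [0.2, -0.2, -0.2]
gripper_width: 0.0102
grip_force: 0.0
```

>>> carry_out(steps=[{"xyz": [0,0,-50],"angular": [0,0,0]},{"xyz": [0,0,-50],"angular": [0,0,0]},{"xyz": [0,0,0],"angular": [0,0,0]}], hand=50)

```text
clock: 42.42
ee_pos: [0.5382, 0.0125, 0.261]
ee_rot: [-1.075, 2.945, -0.006]
contact_force: [0.6, -0.6, -1.1]
gripper_width: 0.0501
grip_force: 0.0
```

```bash
cat >> h.py <<'E'
def proj(cam,p):
    c=ctrl.calibration(cam); q=R.from_rotvec(c["orientation"]).inv().apply(np.array(p)-c["xyz"]); return np.array([c["cx"]+c["fx"]*q[0]/q[2],c["cy"]+c["fy"]*q[1]/q[2]])
def hbox(P,hinge,u,th,r0=.015,r1=.095,rad=.010):
    """predicted box of the sleeve at fold angle th"""
    a=np.r_[u*np.cos(th),np.sin(th)]; n=np.array([-u[1],u[0],0]); m=np.cross(a,n); h=np.r_[hinge,.089]
    q=np.array([P(h+r*a+rad*(np.cos(t)*n+np.sin(t)*m)) for r in (r0,r1) for t in np.linspace(0,6.28,16)])
    l=q.min(0); return np.r_[l,q.max(0)-l].round()
E
python3 - <<'E'
from h import *
np.set_printoptions(precision=3,suppress=True)
s=look("w16",["handle_grip","wheel_hub"])
u=np.array([.765,.644]);h=np.array([.538,.0146])
ctrl.snapshot("side"); print("side",[(round(d['p'],2),[round(v) for v in d['box']]) for d in ctrl.recognise('side',"handle_grip")[:3]])
for t in (.0,.6,.8,1.0,1.2,1.4,1.57): print(t,hbox(lambda p:project(p,s),h,u,t),hbox(lambda p:proj("side",p),h,u,t))
E
```

```text
42.425 [0.538 0.013 0.261] [-1.075  2.945 -0.006] 0.050060155365416345
handle_grip [(0.91, [309, 173, 25, 73])]
wheel_hub [(0.7, [260, 161, 122, 108])]
side [(0.61, [291, 195, 9, 18])]
0.0 [312. 189.  19.  73.] [271. 213.  27.  11.]
0.6 [311. 189.  20.  81.] [274. 205.  26.  13.]
0.8 [311. 186.  22.  84.] [277. 201.  24.  16.]
1.0 [310. 183.  23.  82.] [281. 197.  21.  19.]
1.2 [309. 179.  24.  76.] [286. 194.  17.  21.]
1.4 [309. 176.  25.  65.] [292. 192.  12.  23.]
1.57 [309. 173.  26.  51.] [298. 191.   8.  23.]
```

Run:
```python
from h import *
np.set_printoptions(precision=4,suppress=True)
print(delta([.5465,.0217,0.13],.70+np.pi/2))
g=cv2.cvtColor(cv2.imread("pics/w16_raw.png"),cv2.COLOR_BGR2GRAY)
for y in range(165,255,6): print(y,g[y,298:346:2])
```

```text
(array([-14.0662,  -0.219 , 125.3567]), array([ 0.0017, -0.0016, -0.0004]))
165 [ 81  78  89  96 102 103 102 104 103 102 102 102 102 104 107 106 105 106
 105 105  99  89  79  81]
171 [ 84  75  60  51  50 102 142 132  74  51  51  52  50  78 146 151 107  48
  48  50  54  63  78  94]
177 [ 45  46  46  47  47 124 181 179 176 166 131 137 163 178 177 177 125  50
  47  48  47  47  47  48]
183 [ 46  45  46  46  42  98 133  93  93  98 101 103 104 103 103 143 139  50
  46  47  47  47  47  47]
189 [ 46  45  46  45  44  60  76  85  94  99 101 103 103 103  99 100 107  47
  46  46  46  46  43  34]
195 [ 43  44  44  44  40  35  71  87  95  99 102 104 103 103  99  91  62  44
  46  44  37  28  27  27]
201 [ 44  44  43  42  32  39  76  88  96 101 103 105 105 102 100  93  69  37
  29  27  28  29  28  26]
207 [ 43  43  43  41  29  44  79  90  97 101 103 104 104 103 100  93  74  33
  28  27  27  27  27  29]
213 [ 43  44  43  37  83 100  82  92  99 100 103 105 103 102 100  94  92 113
 113  73  29  29  27  28]
219 [ 42  42  46 100 119  98  84  92  99 101 103 105 103 103  99  94  88 112
 119 117  76  31  30  30]
225 [ 26  29  41 108 118  98  87  93  99 102 105 107 105 104 101  95  89 103
 118 117  74  31  29  31]
231 [ 29  30  30  32  68  88 106 129 136 135 137 136 137 136 136 128  96  94
 110  63  32  34  32  33]
237 [ 32  30  30  30  32  76 124 130 130 130 130 131 129 110  81  78  74  44
  34  33  36  36  35  35]
243 [31 30 31 32 32 32 32 47 72 78 81 77 73 72 62 45 37 38 39 39 39 40 40 42]
249 [33 34 33 35 36 35 35 36 38 36 38 38 39 41 40 40 41 42 45 43 44 45 46 45]
```

Run:
```python
from h import *
s=load("w16"); u=np.array([.765,.644]);h=np.array([.538,.0146])
for t in (.9,1,1.1,1.2,1.3,1.4,1.5): print(t,project(np.r_[h+.095*np.cos(t)*u,.089+.095*np.sin(t)],s))
```

```text
0.9 [321.32413404 264.69042359]
1 [321.38224532 260.41484728]
1.1 [321.44287438 254.86012635]
1.2 [321.50473648 247.99594291]
1.3 [321.56619616 239.82865136]
1.4 [321.62530328 230.41211728]
1.5 [321.67988674 219.85701065]
```

>>> carry_out(steps=[{"xyz": [-18,0,40],"angular": [0.002,-0.002,0]},{"xyz": [0,0,45],"angular": [0,0,0]},{"xyz": [0,0,42],"angular": [0,0,0]},{"xyz": [0,0,0],"angular": [0,0,0]}], hand=50)

```text
clock: 43.18
ee_pos: [0.5479, 0.0245, 0.1262]
ee_rot: [1.075, -2.947, -0.004]
contact_force: [-0.4, -0.0, 0.5]
gripper_width: 0.0496
grip_force: 0.0
```

>>> carry_out(steps=[{"xyz": [0,0,0],"angular": [0,0,0]},{"xyz": [0,0,0],"angular": [0,0,0]},{"xyz": [0,0,0],"angular": [0,0,0]},{"xyz": [0,0,0],"angular": [0,0,0]}], hand=10)

```text
clock: 43.68
ee_pos: [0.5511, 0.0242, 0.1312]
ee_rot: [-1.075, 2.947, -0.004]
contact_force: [-0.4, 0.8, 6.7]
gripper_width: 0.0188
grip_force: 58.4
```

>>> carry_out(steps=[{"xyz": [5,0,-0.7],"angular": [0,0,0]},{"xyz": [5,0,-0.5],"angular": [0,0,0]},{"xyz": [5,0,-0.2],"angular": [0,0,0]},{"xyz": [0,0,0],"angular": [0,0,0]}])

```text
clock: 44.18
ee_pos: [0.5408, 0.0153, 0.1327]
ee_rot: [-1.075, 2.943, -0.002]
contact_force: [5.6, 5.2, 3.7]
gripper_width: 0.0182
grip_force: 58.5
```

>>> carry_out(steps=[{"xyz": [3,0,0],"angular": [0,0,0]},{"xyz": [2,0,0],"angular": [0,0,0]},{"xyz": [0,0,0],"angular": [0,0,0]},{"xyz": [0,0,0],"angular": [0,0,0]}])

```text
clock: 44.68
ee_pos: [0.5371, 0.0121, 0.1326]
ee_rot: [-1.075, 2.943, -0.002]
contact_force: [6.5, 5.2, 3.9]
gripper_width: 0.0185
grip_force: 58.5
```

Run:
```python
from h import *
np.set_printoptions(precision=3,suppress=True)
s=ctrl.state();print(s["ee_pos"],s["contact_force"],s["moment"],s["gripper_width"])
ctrl.snapshot("side"); print("side",[(round(d['p'],2),[round(v) for v in d['box']]) for d in ctrl.recognise('side',"wheel_hub")[:3]])
```

```text
[0.537 0.012 0.133] [6.472 5.164 3.916] [ 1.211 -1.344  0.004] 0.018478185588295316
side [(0.61, [263, 205, 44, 39]), (0.49, [250, 176, 26, 23]), (0.35, [273, 249, 27, 28])]
```

>>> carry_out(steps=[{"xyz": [3,0,0],"angular": [0,0,0]},{"xyz": [0,0,0],"angular": [0,0,0]},{"xyz": [0,0,0],"angular": [0,0,0]}])

```text
clock: 45.15
ee_pos: [0.5357, 0.011, 0.1326]
ee_rot: [-1.075, 2.941, -0.001]
contact_force: [11.7, 9.8, 1.3]
gripper_width: 0.0183
grip_force: 58.6
```

Run:
```python
from h import *
s=ctrl.state(); M=R.from_rotvec(s["ee_rot"]).as_matrix(); yx=np.arctan2(M[1,0],M[0,0])%6.283; b0=yx-(.715+np.pi); print(yx,b0,s["joints"])
b=b0+np.radians(20)*np.arange(19)
p=55*np.c_[np.cos(b),np.sin(b)]; print(np.diff(p,axis=0).round(1).tolist())
```

```text
3.842181171308039 -0.01441148228175404 [-0.13874606  0.27669039 -0.21149445  1.07332903  0.00453983 -0.83948025]
[[-3.0, 18.9], [-9.3, 16.7], [-14.5, 12.5], [-17.9, 6.8], [-19.1, 0.3], [-18.0, -6.3], [-14.8, -12.1], [-9.8, -16.4], [-3.6, -18.8], [3.0, -18.9], [9.3, -16.7], [14.5, -12.5], [17.9, -6.8], [19.1, -0.3], [18.0, 6.3], [14.8, 12.1], [9.8, 16.4], [3.6, 18.8]]
```

>>> carry_out(steps=[{"xyz": [-1.5,0,0],"angular": [0,0,0]},{"xyz": [-3.0,18.9,0],"angular": [0,0,0]},{"xyz": [-9.3,16.7,0],"angular": [0,0,0]},{"xyz": [-14.5,12.5,0],"angular": [0,0,0]},{"xyz": [-17.9,6.8,0],"angular": [0,0,0]},{"xyz": [-19.1,0.3,0],"angular": [0,0,0]},{"xyz": [-18,-6.3,0],"angular": [0,0,0]},{"xyz": [0,0,0],"angular": [0,0,0]}])

```text
clock: 46.15
ee_pos: [0.5667, 0.1021, 0.1325]
ee_rot: [-1.076, 2.945, -0.0]
contact_force: [0.4, 5.1, 10.2]
gripper_width: 0.0184
grip_force: 59.8
```

>>> carry_out(steps=[{"xyz": [-14.8,-12.1,0],"angular": [0,0,0]},{"xyz": [-9.8,-16.4,0],"angular": [0,0,0]},{"xyz": [-3.6,-18.8,0],"angular": [0,0,0]},{"xyz": [3,-18.9,0],"angular": [0,0,0]},{"xyz": [9.3,-16.7,0],"angular": [0,0,0]},{"xyz": [14.5,-12.5,0],"angular": [0,0,0]},{"xyz": [17.9,-6.8,0],"angular": [0,0,0]},{"xyz": [19.1,-0.3,0],"angular": [0,0,0]},{"xyz": [18,6.3,0],"angular": [0,0,0]},{"xyz": [14.8,12.1,0],"angular": [0,0,0]},{"xyz": [9.8,16.4,0],"angular": [0,0,0]},{"xyz": [3.6,18.8,0],"angular": [0,0,0]},{"xyz": [0,0,0],"angular": [0,0,0]}])

```text
clock: 47.78
ee_pos: [0.5349, 0.0126, 0.1326]
ee_rot: [-1.076, 2.943, 0.0]
contact_force: [4.8, 6.5, 5.8]
gripper_width: 0.0184
grip_force: 59.6
```

Run:
```python
from h import *
ctrl.snapshot("top"); print([(round(d['p'],2),[round(v) for v in d['box']]) for t in ("carriage_floor","block1") for d in ctrl.recognise('top',t)[:4]])
u=np.array([-.246,.969]);c=np.array([.537,.2185])
for k in (0,.04,.08,.16):print(proj("top",np.r_[c+k*u,.05]))
```

```text
[(0.56, [286, 164, 10, 34]), (0.79, [211, 193, 22, 25]), (0.76, [230, 177, 18, 20]), (0.7, [234, 201, 25, 22])]
[255.01529503 196.3538701 ]
[242.56125901 199.24126032]
[230.08834261 202.13302783]
[205.08569668 207.92973464]
```

>>> carry_out(steps=[{"xyz": [-3,18.9,0],"angular": [0,0,0]},{"xyz": [-9.3,16.7,0],"angular": [0,0,0]},{"xyz": [-14.5,12.5,0],"angular": [0,0,0]},{"xyz": [-17.9,6.8,0],"angular": [0,0,0]},{"xyz": [-19.1,0.3,0],"angular": [0,0,0]},{"xyz": [-18,-6.3,0],"angular": [0,0,0]},{"xyz": [-14.8,-12.1,0],"angular": [0,0,0]},{"xyz": [-9.8,-16.4,0],"angular": [0,0,0]},{"xyz": [-3.6,-18.8,0],"angular": [0,0,0]},{"xyz": [3,-18.9,0],"angular": [0,0,0]},{"xyz": [9.3,-16.7,0],"angular": [0,0,0]},{"xyz": [14.5,-12.5,0],"angular": [0,0,0]},{"xyz": [17.9,-6.8,0],"angular": [0,0,0]},{"xyz": [19.1,-0.3,0],"angular": [0,0,0]},{"xyz": [18,6.3,0],"angular": [0,0,0]},{"xyz": [14.8,12.1,0],"angular": [0,0,0]},{"xyz": [9.8,16.4,0],"angular": [0,0,0]},{"xyz": [3.6,18.8,0],"angular": [0,0,0]},{"xyz": [0,0,0],"angular": [0,0,0]},{"xyz": [0,0,0],"angular": [0,0,0]}])

```text
clock: 50.42
ee_pos: [0.5361, 0.0111, 0.1327]
ee_rot: [-1.075, 2.943, -0.004]
contact_force: [7.3, 3.2, 7.6]
gripper_width: 0.0184
grip_force: 60.7
```

Run:
```python
from h import *
ctrl.snapshot("top"); print([(round(d['p'],2),[round(v) for v in d['box']]) for t in ("carriage_floor","block1") for d in ctrl.recognise('top',t)[:4]])
u=np.array([-.246,.969])
for b in [(.5832,.1877),(.51,.1695),(.529,.2485)]:print(proj("top",np.r_[np.array(b)+.08*u,.075]),proj("top",np.r_[np.array(b)+.16*u,.075]))
```

```text
[(0.75, [178, 173, 58, 66]), (0.6, [92, 164, 204, 89]), (0.58, [204, 184, 22, 21]), (0.5, [190, 202, 18, 19])]
[239.00437957 186.7617577 ] [213.66831753 192.61528471]
[244.06221387 210.47599632] [218.61501245 216.39368455]
[218.63714944 203.85027002] [193.17513371 209.75203005]
```

>>> carry_out(steps=[{"xyz": [0,3,0],"angular": [0,0,0]},{"xyz": [0,2,0],"angular": [0,0,0]},{"xyz": [0,0,0],"angular": [0,0,0]},{"xyz": [0,0,0],"angular": [0,0,0]}])

```text
clock: 51.08
ee_pos: [0.5355, 0.012, 0.1328]
ee_rot: [-1.071, 2.943, -0.014]
contact_force: [18.0, -11.3, -0.4]
gripper_width: 0.0185
grip_force: 61.1
```

>>> carry_out(steps=[{"xyz": [0,-3.5,0],"angular": [0,0,0]},{"xyz": [-11.8,0,1.1],"angular": [0,0,0]},{"xyz": [-11.4,0,3.4],"angular": [0,0,0]},{"xyz": [-10.5,0,5.5],"angular": [0,0,0]},{"xyz": [-9.3,0,7.4],"angular": [0,0,0]},{"xyz": [-7.7,0,9],"angular": [0,0,0]},{"xyz": [0,0,0],"angular": [0,0,0]}])

```text
clock: 51.95
ee_pos: [0.5744, 0.0444, 0.1063]
ee_rot: [-1.075, 2.944, -0.006]
contact_force: [7.2, 0.5, 6.5]
gripper_width: 0.0184
grip_force: 64.7
```

>>> carry_out(steps=[{"xyz": [0,0,0],"angular": [0,0,0]},{"xyz": [0,0,0],"angular": [0,0,0]},{"xyz": [0,0,0],"angular": [0,0,0]},{"xyz": [0,0,-50],"angular": [0,0,0]},{"xyz": [0,0,-50],"angular": [0,0,0]},{"xyz": [20,0,-25],"angular": [0,0,0]},{"xyz": [0,0,0],"angular": [0,0,0]}], hand=50)

```text
clock: 52.82
ee_pos: [0.5561, 0.0309, 0.2313]
ee_rot: [-1.074, 2.947, -0.004]
contact_force: [0.5, -0.4, -1.2]
gripper_width: 0.0499
grip_force: 0.0
```

Run:
```python
from h import *
np.set_printoptions(precision=3,suppress=True)
s=look("w17",["handle_grip","wheel_hub"])
u=np.array([.757,.653]);h=np.array([.5365,.012])
ctrl.snapshot("side"); print("side",[(round(d['p'],2),[round(v) for v in d['box']]) for d in ctrl.recognise('side',"handle_grip")[:3]])
for t in (.0,.3,.6,.8,1.0,1.2,1.4): print(t,hbox(lambda p:project(p,s),h,u,t),hbox(lambda p:proj("side",p),h,u,t),project(np.r_[h+.095*np.cos(t)*u,.089+.095*np.sin(t)],s))
print(delta([.5365+.07*.757,.012+.07*.653,.2],.71+np.pi/2))
g=cv2.cvtColor(cv2.imread("pics/w17_raw.png"),cv2.COLOR_BGR2GRAY)
for y in range(150,290,8): print(y,g[y,295:346:3])
```

```text
52.825 [0.556 0.031 0.231] [-1.074  2.947 -0.004] 0.04985292362435776
handle_grip [(0.94, [304, 157, 25, 107])]
wheel_hub [(0.63, [252, 140, 134, 128])]
side [(0.6, [279, 204, 26, 12])]
0.0 [307. 171.  21.  83.] [272. 213.  27.  12.] [318.617 248.642]
0.3 [307. 173.  22.  88.] [272. 211.  27.   7.] [318.484 258.692]
0.6 [307. 169.  23.  93.] [275. 205.  26.  12.] [318.208 261.201]
0.8 [306. 165.  25.  95.] [278. 201.  24.  16.] [317.935 257.29 ]
1.0 [304. 161.  27.  93.] [282. 197.  21.  19.] [317.587 247.866]
1.2 [303. 157.  29.  84.] [287. 194.  17.  21.] [317.173 232.236]
1.4 [302. 153.  30.  70.] [293. 192.  12.  22.] [316.713 210.319]
(array([-42.609,  -1.765,  27.952]), array([ 0.  , -0.  , -0.01]))
150 [103 102  96 106 105  69  58  59  54 107 123  76  84  97 103 104 105]
158 [ 49  49  58 172 179 166 178 181 181 173 182  87  50  50  51  51  49]
166 [ 47  47  49 167 177 129 155 170 152 146 179 104  49  48  49  49  48]
174 [ 46  46  47 139 128 118 126 134 133 126 133 105  49  47  48  47  48]
182 [ 46  46  47  41  95 118 127 134 132 128 111  55  46  46  47  46  47]
190 [ 45  44  45  42  94 118 128 134 134 129 114  61  45  46  46  42  28]
198 [ 44  44  45  82  96 117 127 134 134 129 116 164 192  63  28  27  29]
206 [ 43  60 213 173  96 116 128 134 134 130 116 102 118 119  82  28  26]
214 [ 43  88 212 127  96 117 128 134 135 130 119 100 118 120 103  28  28]
222 [ 42  43  70 130  95 116 127 133 134 131 111  76 116  78  30  28  29]
230 [ 29  28  28  30  89 115 127 133 128  82  75  68  34  32  31  31  29]
238 [ 30  32  30  32  81 114 126 128  84  77  75  70  37  34  35  35  35]
246 [33 34 33 35 63 75 78 78 78 77 74 71 46 37 40 40 39]
254 [37 37 36 39 63 74 76 77 78 76 76 73 52 45 44 45 47]
262 [61 60 59 52 49 55 64 68 67 63 58 52 51 55 61 60 54]
270 [64 64 64 63 65 64 64 64 64 64 63 63 63 63 54 46 48]
278 [65 64 64 64 64 65 64 63 64 65 65 65 65 63 63 56 49]
286 [65 65 65 65 65 66 64 65 65 65 66 64 65 75 97 97 98]
```

>>> carry_out(steps=[{"xyz": [-40.6,-1.8,0],"angular": [0,0,0]},{"xyz": [0,0,0],"angular": [0,0,0]},{"xyz": [0,0,30],"angular": [0,0,0]},{"xyz": [0,0,30],"angular": [0,0,0]},{"xyz": [0,0,10],"angular": [0,0,0]},{"xyz": [0,0,10],"angular": [0,0,0]},{"xyz": [0,0,10],"angular": [0,0,0]},{"xyz": [0,0,10],"angular": [0,0,0]},{"xyz": [0,0,10],"angular": [0,0,0]},{"xyz": [0,0,10],"angular": [0,0,0]},{"xyz": [0,0,8],"angular": [0,0,0]},{"xyz": [0,0,0],"angular": [0,0,0]}], hand=0)

```text
clock: 54.58
ee_pos: [0.588, 0.056, 0.1006]
ee_rot: [-1.076, 2.951, -0.001]
contact_force: [-0.2, -0.4, -0.3]
gripper_width: -0.0001
grip_force: 0.0
```

>>> carry_out(steps=[{"xyz": [0,0,3],"angular": [0,0,0]},{"xyz": [0,0,2],"angular": [0,0,0]},{"xyz": [0,0,0],"angular": [0,0,0]}])

```text
clock: 54.95
ee_pos: [0.5889, 0.0559, 0.0974]
ee_rot: [-1.075, 2.948, -0.003]
contact_force: [-1.0, -0.2, 7.4]
gripper_width: 0.0002
grip_force: 3.9
```

>>> carry_out(steps=[{"xyz": [0,0,-50],"angular": [0,0,0]},{"xyz": [0,0,-50],"angular": [0,0,0]},{"xyz": [32,0,-32],"angular": [0,0,0]},{"xyz": [0,0,0],"angular": [0,0,0]}])

```text
clock: 55.45
ee_pos: [0.5637, 0.0347, 0.2313]
ee_rot: [-1.073, 2.946, -0.005]
contact_force: [0.3, 0.4, -1.0]
gripper_width: -0.0002
grip_force: 0.0
```

Run:
```python
from h import *
np.set_printoptions(precision=3,suppress=True)
s=look("w18",["handle_grip"])
u=np.array([.757,.653]);h=np.array([.5365,.012])
ctrl.snapshot("side"); print("side",[(round(d['p'],2),[round(v) for v in d['box']]) for d in ctrl.recognise('side',"handle_grip")[:3]])
for t in (.0,.1,.2,.3,.6): print(t,hbox(lambda p:project(p,s),h,u,t),hbox(lambda p:proj("side",p),h,u,t),project(np.r_[h+.095*np.cos(t)*u,.089+.095*np.sin(t)],s))
```

```text
55.45 [0.564 0.035 0.231] [-1.073  2.946 -0.005] -0.00020334281659206024
handle_grip [(0.71, [309, 145, 22, 103]), (0.62, [447, 218, 130, 123])]
side [(0.68, [271, 212, 32, 12])]
0.0 [309. 162.  21.  84.] [272. 213.  27.  12.] [320.77  241.441]
0.1 [309. 164.  22.  86.] [272. 213.  27.  10.] [320.79  245.333]
0.2 [309. 165.  22.  87.] [272. 212.  27.   8.] [320.801 248.545]
0.3 [309. 164.  22.  89.] [272. 211.  27.   7.] [320.802 250.99 ]
0.6 [309. 160.  24.  94.] [275. 205.  26.  12.] [320.736 252.733]
```

Run:
```python
from h import *
np.set_printoptions(precision=3,suppress=True)
print(delta([.401,-.202,.2],-.365+np.pi/2))
for p in ((610,400),(625,362),(675,430)): print(plane("top",(80+p[0]/2,90+p[1]/2),.02))
```

```text
(array([277.485, -77.196,  27.08 ]), array([0.   , 0.   , 1.065]))
[ 0.251 -0.196  0.02 ]
[ 0.311 -0.219  0.02 ]
[ 0.206 -0.299  0.02 ]
```

>>> carry_out(steps=[{"xyz": [46.2,-12.9,0],"angular": [0,0,0]},{"xyz": [46.2,-12.9,0],"angular": [0,0,0]},{"xyz": [46.2,-12.9,0],"angular": [0,0,0]},{"xyz": [46.2,-12.9,0],"angular": [0,0,0]},{"xyz": [46.2,-12.9,0],"angular": [0,0,0]},{"xyz": [46.2,-12.9,0],"angular": [0,0,0]},{"xyz": [0,0,0],"angular": [0,0,0.152]},{"xyz": [0,0,0],"angular": [0,0,0.152]},{"xyz": [0,0,0],"angular": [0,0,0.152]},{"xyz": [0,0,0],"angular": [0,0,0.152]},{"xyz": [0,0,0],"angular": [0,0,0.152]},{"xyz": [0,0,0],"angular": [0,0,0.152]},{"xyz": [0,0,0],"angular": [0,0,0.153]},{"xyz": [0,0,0],"angular": [0,0,0]},{"xyz": [0,0,0],"angular": [0,0,0]}])

```text
clock: 57.52
ee_pos: [0.4015, -0.202, 0.2275]
ee_rot: [0.565, 3.089, 0.001]
contact_force: [0.4, -0.5, 0.6]
gripper_width: -0.0003
grip_force: 0.0
```

Run:
```python
from h import *
np.set_printoptions(precision=3,suppress=True)
print(delta([.401,-.202,.022],-.365+np.pi/2))
s=look("w19",["tray_hole"]); ctrl.snapshot("side"); print([(round(d['p'],2),[round(v) for v in d['box']]) for d in ctrl.recognise('side',"tray_hole")[:3]])
print(project((.4478,-.2197,.04),s),proj("side",(.4478,-.2197,.04)))
g=cv2.cvtColor(cv2.imread("pics/w19_raw.png"),cv2.COLOR_BGR2GRAY); x,y=project((.4478,-.2197,.04),s).astype(int)
print(g[y-40:y+41:4,x], g[y,x-48:x+49:4])
```

```text
(array([  0.634,  -0.392, 205.454]), array([0.001, 0.001, 0.003]))
57.525 [ 0.402 -0.202  0.227] [0.565 3.089 0.001] -0.0002600848012023035
tray_hole [(0.86, [215, 196, 205, 142])]
[]
[317.786 216.01 ] [357.158 187.903]
[101 102 101 100 100  62 153 181 126  99  99  75  60 105 107 107 133 139
  74  54  59] [100 101 100 100 100 100 131 180 181 178  64  59  99  95  56  91  99  99
  93  58  57  57  57  58  56]
```

>>> carry_out(steps=[{"xyz": [2,0,55],"angular": [0,0,0]},{"xyz": [0,0,55],"angular": [0,0,0]},{"xyz": [0,0,55],"angular": [0,0,0]},{"xyz": [0,0,38],"angular": [0,0,0]},{"xyz": [0,0,0],"angular": [0,0,0]},{"xyz": [-10,0,0],"angular": [0,0,0]},{"xyz": [-10,0,0],"angular": [0,0,0]},{"xyz": [-12,0,0],"angular": [0,0,0]},{"xyz": [-12,0,0],"angular": [0,0,0]},{"xyz": [-12,0,0],"angular": [0,0,0]},{"xyz": [-12,0,0],"angular": [0,0,0]},{"xyz": [-12,0,0],"angular": [0,0,0]},{"xyz": [-12,0,0],"angular": [0,0,0]},{"xyz": [-12,0,0],"angular": [0,0,0]},{"xyz": [-12,0,0],"angular": [0,0,0]},{"xyz": [0,0,0],"angular": [0,0,0]}])

```text
clock: 59.72
ee_pos: [0.5095, -0.2433, 0.0252]
ee_rot: [0.57, 3.086, 0.001]
contact_force: [-0.6, -0.4, 0.6]
gripper_width: -0.0004
grip_force: 0.0
```

>>> carry_out(steps=[{"xyz": [-5,0,0],"angular": [0,0,0]},{"xyz": [-5,0,0],"angular": [0,0,0]},{"xyz": [-3,0,0],"angular": [0,0,0]},{"xyz": [0,0,0],"angular": [0,0,0]}])

```text
clock: 60.22
ee_pos: [0.5208, -0.2478, 0.0254]
ee_rot: [0.57, 3.087, 0.0]
contact_force: [0.1, 0.1, 0.2]
gripper_width: -0.0002
grip_force: 0.0
```

>>> carry_out(steps=[{"xyz": [-3,0,0],"angular": [0,0,0]},{"xyz": [-2,0,0],"angular": [0,0,0]},{"xyz": [0,0,0],"angular": [0,0,0]}])

```text
clock: 60.6
ee_pos: [0.5216, -0.2479, 0.0251]
ee_rot: [-0.571, -3.084, -0.002]
contact_force: [-16.4, 5.4, 11.3]
gripper_width: 0.0001
grip_force: 8.8
```

Stop felt, so the tray is home. I retreat and run a final check.

>>> carry_out(steps=[{"xyz": [15,0,0],"angular": [0,0,0]},{"xyz": [30,0,-20],"angular": [0,0,0]},{"xyz": [30,0,-50],"angular": [0,0,0]},{"xyz": [0,0,-60],"angular": [0,0,0]},{"xyz": [0,-40,-45],"angular": [0,0,0]},{"xyz": [0,-50,0],"angular": [0,0,0]},{"xyz": [0,-50,0],"angular": [0,0,0]},{"xyz": [0,0,0],"angular": [0,0,0]},{"xyz": [0,0,0],"angular": [0,0,0]}])

```text
clock: 61.72
ee_pos: [0.4046, -0.3531, 0.2]
ee_rot: [0.572, 3.087, 0.001]
contact_force: [-0.2, 0.2, 0.5]
gripper_width: -0.0002
grip_force: 0.0
```

Run:
```python
from h import *
np.set_printoptions(precision=3,suppress=True)
R0={}
for n in ("side","top"):
    im=ctrl.snapshot(n); cv2.imwrite(f"pics/{n}20_raw.png",im)
    for t in ["carriage_floor","block1","handle_grip","tray_hole","hook","rest_seat","housing","bottle","driver"]:
        print(n,t,[(round(d["p"],2),[round(v) for v in d["box"]]) for d in ctrl.recognise(n,t)[:4]])
    a=cv2.cvtColor(cv2.imread(f"pics/{n}0.png"),6); b=cv2.cvtColor(im,6)
    # template match of hook and tab against the start picture
    for nm,p in (("tab",(.5505,-.259,.04)),("hook",(.705,-.0425,.1)),("wheel handle",(.58,.05,.09))):
        x,y=proj(n,p).astype(int); r=14; m=cv2.matchTemplate(b[y-r-8:y+r+8,x-r-8:x+r+8],a[y-r:y+r,x-r:x+r],cv2.TM_CCOEFF_NORMED); _,v,_,l=cv2.minMaxLoc(m); print(nm,"shift px",l[0]-8,l[1]-8,round(v,3))
u=np.array([-.246,.969]); c=np.array([.537,.2185])
for d in (.15,.16):
    for b in [(.5832,.1877),(.51,.1695),(.529,.2485)]: print(d,proj("top",np.r_[np.array(b)+d*u,.105]),proj("side",np.r_[np.array(b)+d*u,.105]))
    # near carriage edge centre (-y rim), top
    print("rim edge",[proj("top",np.r_[c+(d-.085)*u+k*np.array([.969,.246]),.055]) for k in (-.06,0,.06)])
g=cv2.cvtColor(cv2.imread("pics/top20_raw.png"),6)
for k in (-.06,.06):
    x,y=proj("top",np.r_[c+(.16-.085)*u+k*np.array([.969,.246]),.055]).astype(int); print(x,y,g[y,x-8:x+9])
print(ctrl.state()["ee_pos"],ctrl.state()["contact_force"])
```

```text
side carriage_floor [(0.79, [213, 292, 81, 73]), (0.37, [251, 175, 26, 27])]
side block1 [(0.86, [259, 297, 29, 30]), (0.85, [235, 318, 27, 30]), (0.57, [230, 295, 28, 24])]
side handle_grip [(0.53, [272, 210, 30, 16]), (0.19, [211, 293, 82, 71])]
side tray_hole [(0.64, [302, 152, 53, 40])]
side hook [(0.79, [163, 270, 26, 38]), (0.52, [254, 180, 23, 18])]
side rest_seat [(0.57, [254, 186, 25, 30])]
side housing [(0.44, [233, 192, 22, 9]), (0.27, [268, 120, 86, 72])]
side bottle [(0.6, [209, 231, 10, 28]), (0.56, [264, 204, 46, 41])]
side driver [(0.48, [350, 232, 17, 20]), (0.35, [264, 207, 42, 32])]
tab shift px 0 1 0.842
hook shift px 0 0 0.998
wheel handle shift px 0 0 0.959
top carriage_floor [(0.72, [177, 175, 59, 64])]
top block1 [(0.84, [204, 182, 22, 22]), (0.78, [210, 209, 23, 20]), (0.59, [190, 201, 20, 21]), (0.37, [297, 170, 25, 30])]
top handle_grip [(0.51, [298, 169, 27, 30])]
top tray_hole [(0.74, [373, 169, 76, 34])]
top hook [(0.81, [201, 116, 41, 19]), (0.73, [333, 129, 14, 28]), (0.64, [290, 245, 53, 14]), (0.62, [384, 273, 16, 24])]
top rest_seat [(0.81, [328, 13
[... 170 characters left out ...]
t px 0 0 0.879
hook shift px 0 0 0.996
wheel handle shift px 0 0 0.994
0.15 [214.591 190.831] [243.038 292.062]
0.15 [219.644 215.093] [270.99  296.992]
0.15 [193.677 208.315] [248.189 319.359]
rim edge [array([238.517, 219.579]), array([234.465, 200.909]), array([230.443, 182.376])]
0.16 [211.353 191.579] [241.798 295.342]
0.16 [216.392 215.849] [269.914 300.338]
0.16 [190.423 209.069] [246.917 322.993]
rim edge [array([235.376, 220.311]), array([231.335, 201.635]), array([227.324, 183.095])]
235 220 [212 210 218 199 120 217 215 202 132  99 143 116  99  50  45  32  34]
227 183 [120 149 184 226 193 178 216 198 133  35  30  28  28  38  48  51  62]
[ 0.405 -0.353  0.2  ] [ 0.578  0.506 -0.668]
```

```bash
python3 -c "
from bench import ctrl
print(ctrl.sign_off())"
```

```text
the job is handed in; nothing more can be done
None
```

I handed the job in at about 62 s of robot time. My last camera check showed the three blocks on the carriage at its end stop, the handle folded, the tray home and the hook on its rest; `sign_off()` returned no verdict.

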